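# Weigh the salvaged hardware and tip the steel into the basket

### The job

Collect all the salvaged hardware on the bench in the divided dish of the tipping scale: the steel door bolts in the long section, the wooden feet in the short section. When everything lies there, twist the key on the console to its stop and let it spring back to record the weight. Then turn the dish so that only the bolts tip out, tip the cradle so that they all end up in the red basket, and set the cradle level again with the feet still in their section, without disturbing the other things on the bench.

Things in the scene. Friction and masses are not known exactly. Their poses are not given: they have to be found in the camera images.
- bolt0_c (a point): steel door bolt lying flat: square housing 70 x 24 x 22 mm and a round rod 14 mm thick sticking 23 mm out of one end (93 mm overall), about 0.14 kg. Point: on its long axis, half-way up (11 mm above its underside), on the housing, 10 mm from its middle towards the rod; x along the bolt towards the rod, z up. May be absent.
- bolt1_c (a point): steel door bolt lying flat: square housing 70 x 24 x 22 mm and a round rod 14 mm thick sticking 23 mm out of one end (93 mm overall), about 0.14 kg. Point: on its long axis, half-way up (11 mm above its underside), on the housing, 10 mm from its middle towards the rod; x along the bolt towards the rod, z up. May be absent.
- bolt2_c (a point): steel door bolt lying flat: square housing 70 x 24 x 22 mm and a round rod 14 mm thick sticking 23 mm out of one end (93 mm overall), about 0.14 kg. Point: on its long axis, half-way up (11 mm above its underside), on the housing, 10 mm from its middle towards the rod; x along the bolt towards the rod, z up. May be absent.
- foot0_c (a point): wooden furniture foot lying on its side: 44 mm long block 32 x 32 mm with a thinner 22 mm long end 22 x 22 mm (66 mm overall), about 0.06 kg. Point on its long axis, half-way up (16 mm above its underside) and half-way along, inside the thick block 11 mm from its step; x runs along the foot towards the thin end, z up. May be absent.
- foot1_c (a point): wooden furniture foot lying on its side: 44 mm long block 32 x 32 mm with a thinner 22 mm long end 22 x 22 mm (66 mm overall), about 0.06 kg. Point on its long axis, half-way up (16 mm above its underside) and half-way along, inside the thick block 11 mm from its step; x runs along the foot towards the thin end, z up. May be absent.
- dish_mid (a point): Dish floor's middle (upper face), on its vertical swivel axis, under the 10 mm thick, 40 mm high divider; about 107 mm above the table. +x: LONG section (flat to 118 mm, then a sloping lip 10 mm high, to 140 mm); -x: SHORT section (flat to -85, lip to -107 mm). y along the divider, side walls at +-85 mm, 30 mm high. Ends are scoops: the section facing the basket empties when tipped; the other keeps its load.
- dish_grip (a point): Middle of the black grip tab that tops the dish's divider, on the swivel axis, 52 mm above the dish floor: 60 mm along the dish's y, 12 mm thick along its x, reaching from 40 to 64 mm above the floor. Axes as dish_mid. Pinch it and twist to turn the dish; it stays where it is left (friction about 0.12 N m).
- dish (a joint): Angle of the dish on its swivel (rad), growing anticlockwise seen from above; at 0 and at 6.28 the long section points straight to the basket, at 3.14 the short one does. Stops at -0.6 and 6.88.
- cradle (a joint): Tipping angle of the cradle that carries the dish (rad): 0 level, resting by its own weight, 1.15 fully tipped towards the basket. It falls back, damped, if let go; lifting the handle takes about 4 to 8 N.
- handle (a point): Middle of the cradle's handle, a level round black bar 14 mm thick and 120 mm long (along its y), on the side away from the basket, about 90 mm above the table; free space of 70 mm between the bar and the cradle plate. Lift it and swing it over the hinge to tip; x points to the hinge, 270 mm away.
- pivot (a point): Middle of the cradle's hinge axis, which runs level along y, 90 mm above the table; x points to the basket (the tipping direction), 105 mm from the swivel axis. Fixed.
- basket_in (a point): Middle of the inner floor of the red basket fixed in front of the cradle's hinge: inside 230 mm along x (the tipping direction) by 260 mm along y, rim 65 mm above this point.
- key_grip (a point): Middle of the black bar of the spring-return key on top of the small grey console, on its vertical axis, 72 mm above the table: bar 46 mm long (along x) x 13 mm thick (along y) x 32 mm high, half of it above this point. Turns with the key.
- key (a joint): Angle of the key (rad): 0 at rest, turns clockwise seen from above to its stop at 1.2; the spring (0.12 N m per rad) takes it back when let go.
- tape: bystander, leave alone: cardboard roll core with its hole upwards, 90 mm across, 48 mm high, hollow; origin at the middle of its underside
- mug: bystander, leave alone: white mug, 76 mm across, 90 mm high; origin at the middle of its underside
- can: bystander, leave alone: tin can 60 mm across, 100 mm high; origin at the middle of its underside
Mind the look-alikes: they are no part of the job. Leave any orange or turquoise look-alike of the part that bears bolt0_c alone.

How it is judged:
By the outcome, as a careful person would: the job done as asked, in the order asked, and still so for the second after the job is handed in, with the robot touching nothing.
Of bolt0, bolt1, bolt2 only 2 to 3 are there at a start; the rules pass over those that are not, and their reading is None.
Of foot0, foot1 only 1 to 2 are there at a start; the rules pass over those that are not, and their reading is None.
At some moment in a run one of bolt0, bolt1, bolt2, foot0, foot1 may be knocked a few centimetres aside while the robot is not near it.
Once in a run the grip may slacken for a moment while it holds something.
It also fails if it takes over 210 s, if anything falls off the work surface, if the arm or the gripper's body presses on something with over 40 N, if the wrist force passes 120 N, or if a joint passes its speed limit or range.

### The arm

A 6-joint arm with a two-finger parallel gripper is mounted at the origin on the work surface. World frame = base frame: x ahead of the robot, y to its left, z up, the work surface at z = 0. Lengths are in m, angles in rad, forces in N, time in s.
With the tool pointing down it reaches from about 0.275 to 0.825 m from the base axis. Payload 4.9 kg.
Tool frame: the origin (TCP) lies midway between the tips of the shut fingers; the grasp point (between the pads) lies 19 mm behind it (robot.pinch_z is the z of the grasp point in the tool frame, in m); z points along the fingers, y is the line along which they close (so a half turn about z gives the same grasp; the last joint's range is limited). The gripper opens to 85 mm and grips with 20 to 120 N. Pads are 22 mm wide; open, the fingers measure 114 mm over their backs; the gripper's body (76 mm by 85 mm) begins 54 mm behind the grasp point. The pads swing forward as they close: fully open they stand 13 mm farther back than shut.
Start: joints at [1, 0.326, -0.193, 1.052, 0, 1.437], TCP at [0.233, 0.498, 0.231] pointing down, gripper open.
Joint ranges: [-2.65, 2.65], [-0.97, 1.79], [-1.3, 1.35], [-1.93, 2.1], [-1.47, 1.37], [-3.14, 3.14]. Speed limits (rad/s): [2.57, 2.57, 3.14, 3.14, 3.14, 3.14].

### API

Orientations are given as a unit quaternion [w, x, y, z].
In Python, from plant import read_state, imaging, robot, nets gives the robot as it stands.
- The arm moves only by the tool apply_moves, never from a script. Its argument "deltas" is a list of rows, each an object with "grip": the finger opening in m, from 0 to 0.0854; "linear": the shift along the world's x, y, z in m, a list of three; "turn": the turn, a rotation vector about the world's x, y, z in degrees, a list of three. A call has 1 to 5 rows; each row is the pose to reach, as a shift and turn from the pose commanded when the call began; what a row does not reach only later rows make up. A row lasts 1/10 s, in which the tool goes at most 50 mm and 8.59 degrees, less where a joint would pass 70% of its speed; a pose out of reach is approached as far as the arm can. A call with a gripper value outside its range is refused whole. The fingers move at their own pace and stop on an object; "squeeze" is the grip in N (left out, the last holds). Time passes only in rows, so rows that repeat a pose let the fingers close. It gives the time, the measured TCP pose, the force, the opening and the grip force at its end, in the units of the state.
- read_state(): the state, without advancing time (a new reading comes with each control period).
- imaging.camera(name): name is "side" or "top" or "wrist"; returns a dict with "img" (384x512x3 uint8, red, green, blue), "fov_y" (degrees; the focal length in pixels is half the picture's height over the tangent of half this angle, whatever the lens; pixels are square), "cx", "cy" (the principal point, pixels), "eye" and "rotation" of the camera in the world; the wrist camera has in their place "mount" (4x4, takes a point from camera to tool coordinates, whose origin is the TCP and whose axes are the flange's). Camera axes: x right, y down, z forward; pixel columns grow to the right and rows downward; lengths in m; the calibration is good to about 2 mm. A picture is of the moment at which its call begins: read the wrist's pose just before it. There is no depth.
- robot.job_done(): hands the job in; it is judged then, once.
Trained networks look in the newest picture that a camera, given by its name, has taken for a name from the list of things; names that differ only in an ending like _2 or _b are one class to them, and where a whole thing is asked for, a point or a joint stands for the part that bears it (a point fixed in the world has none). Each returns a list of dicts, best first, with "score" (0 to 1); they miss things now and then, are a little off and sometimes report something else, mostly with a low value. They report only what shows in the picture. A call takes as long as a camera call. They do not tell look-alikes from the thing itself.
- nets.silhouettes(camera, query): "region" (384x512 bool, what is visible of it) and "bbox" ([left, top, right, bottom] in pixels, round what is visible of it).
- nets.mark_of(camera, query): "uv" ([column, row] in pixels: a listed point, or the origin of a listed thing).
The state is a dict: "time": time; "qpos": joint angles; "joint_vel": joint speeds; "joint_efforts": joint torques, N m; "position": TCP position; "ee_rot": TCP orientation; "contact_force": force on the tool from outside, world axes, zero at the start; "ft_torque": the same for the moment, N m; "opening": opening from 0.0 (shut) to 1.0 (fully open); "grip_force": force on a finger pad.
Only numpy, scipy, OpenCV 4.12 (cv2) and the standard library are available. Lean on these libraries where they do the work, as an engineer would, in place of code of your own. Each camera call takes 0.05 s, during which the arm holds its last target. There are 200 camera calls.

## Working session

There is one attempt and no reset: what is moved stays moved. The work goes in short steps, Python scripts to look and compute and a tool call to move; the robot and the scene stay as the last step left them, time stands still between calls to the robot, and variables do not carry over. Pictures are saved under pics/ and viewed, at most 14 in all, crops included, and the job is handed in when it is done.

Besides the shell and the picture viewer there is one more tool, called after "Emit:" as name([rows], argument=value, ...), one row to a line, values as JSON. apply_moves: Moves the arm, as the interface text tells. Its arguments: {"type":"object","properties":{"deltas":{"type":"array","items":{"type":"object","properties":{"grip":{"type":"number"},"linear":{"type":"array","items":{"type":"number"}},"turn":{"type":"array","items":{"type":"number"}}}}},"squeeze":{"type":"number"}},"required":["deltas"]}

```bash
ls; mkdir -p pics
cat > h.py <<'E'
import numpy as np, cv2
from plant import read_state, imaging, robot, nets
from scipy.spatial.transform import Rotation as R
def cam(n):
    s=read_state(); c=imaging.camera(n)
    f=c["img"].shape[0]/2/np.tan(np.radians(c["fov_y"])/2); c["f"]=f
    if "mount" in c:
        T=np.eye(4); q=s["ee_rot"]; T[:3,:3]=R.from_quat([q[1],q[2],q[3],q[0]]).as_matrix(); T[:3,3]=s["position"]
        T=T@np.array(c["mount"]); c["eye"]=T[:3,3]; c["rotation"]=T[:3,:3]
    c["eye"]=np.array(c["eye"]); r=np.array(c["rotation"]); c["Rm"]=r if r.shape==(3,3) else R.from_quat([r[1],r[2],r[3],r[0]]).as_matrix()
    return c
def toplane(c,uv,z):
    uv=np.atleast_2d(np.array(uv,float))
    d=np.c_[(uv[:,0]-c["cx"])/c["f"],(uv[:,1]-c["cy"])/c["f"],np.ones(len(uv))]@c["Rm"].T
    return c["eye"]+d*((z-c["eye"][2])/d[:,2])[:,None]
def proj(c,p):
    p=(np.atleast_2d(p)-c["eye"])@c["Rm"]
    return np.c_[p[:,0]/p[:,2]*c["f"]+c["cx"],p[:,1]/p[:,2]*c["f"]+c["cy"]]
def save(c,name,box=None,k=1):
    im=c["img"][:,:,::-1]
    if box: im=im[box[1]:box[3],box[0]:box[2]]
    cv2.imwrite("pics/"+name,cv2.resize(im,None,fx=k,fy=k,interpolation=cv2.INTER_CUBIC))
E
python3 - <<'E'
from h import *
np.set_printoptions(precision=3,suppress=True)
print(read_state(), robot.pinch_z)
Z=dict(bolt0_c=.011,foot0_c=.016,dish_mid=.107,dish_grip=.159,handle=.09,pivot=.09,key_grip=.072,basket_in=.005,tape=0,mug=0,can=0)
for n in ["top","side"]:
    c=cam(n); save(c,n+"0.png",k=1.5); print(n,c["eye"],c["Rm"].tolist(),c["f"],c["cx"],c["cy"])
    for q,z in Z.items():
        for m in nets.mark_of(n,q)[:5]: print(n,q,round(m["score"],2),np.round(m["uv"],1),toplane(c,m["uv"],z)[0])
E
```

```text
pics
{'time': 0.0, 'qpos': array([ 1.   ,  0.327, -0.194,  1.052,  0.   ,  1.437]), 'joint_vel': array([-0.   , -0.001,  0.001, -0.001,  0.   ,  0.001]), 'joint_efforts': array([ -0.001, -44.34 ,  26.244,   0.015,  -0.   ,  -0.   ]), 'position': array([0.232, 0.498, 0.231]), 'ee_rot': array([-0.   ,  0.217,  0.976, -0.001]), 'contact_force': array([-0.701, -0.306,  0.464]), 'ft_torque': array([-0.053,  0.005,  0.023]), 'grip_force': 0.0, 'opening': 0.9999161323432436} -0.0187
top [ 0.282 -0.039  1.414] [[0.014887294694613817, -0.9914583185339114, 0.12957149017660138], [-0.9998873354022728, -0.014512957122948079, 0.0038328289409658156], [-0.0019196246557485752, -0.1296139525107419, -0.99156267495087]] 451.1478899092816 254.2205808693722 195.50596850969427
top bolt0_c 0.77 [340.9 186.5] [ 0.498 -0.306  0.011]
top bolt0_c 0.75 [299.2 175.4] [ 0.532 -0.175  0.011]
top bolt0_c 0.74 [270.5 163.7] [ 0.568 -0.084  0.011]
top bolt0_c 0.66 [414.4 259. ] [ 0.276 -0.53   0.011]
top foot0_c 0.48 [341.3 221.6] [ 0.387 -0.305  0.016]
top dish_mid 0.67 [212.8 164. ] [0.545 0.089 0.107]
top dish_grip
[... 867 characters left out ...]
5 0.306 0.011]
side foot0_c 0.57 [295.6 256.3] [ 0.395 -0.31   0.016]
side dish_mid 0.67 [249.4 176.2] [0.555 0.076 0.107]
side dish_mid 0.56 [159.6 185.2] [0.26  0.267 0.107]
side dish_grip 0.78 [248.8 164.4] [0.555 0.078 0.159]
side handle 0.77 [277.5 195.2] [ 0.548 -0.084  0.09 ]
side key_grip 0.68 [330.2 204.8] [ 0.658 -0.248  0.072]
side key_grip 0.68 [277.  197.4] [ 0.557 -0.074  0.072]
side basket_in 0.82 [211.8 178.4] [0.552 0.314 0.005]
side tape 0.69 [354.3 240.7] [ 0.623 -0.387  0.   ]
side tape 0.29 [314.6 241. ] [ 0.522 -0.29   0.   ]
side mug 0.82 [164.3 204.5] [0.282 0.288 0.   ]
side mug 0.48 [351.3 243.8] [ 0.601 -0.39   0.   ]
side can 0.54 [158.3 186.2] [0.348 0.431 0.   ]
```

View pics/top0.png

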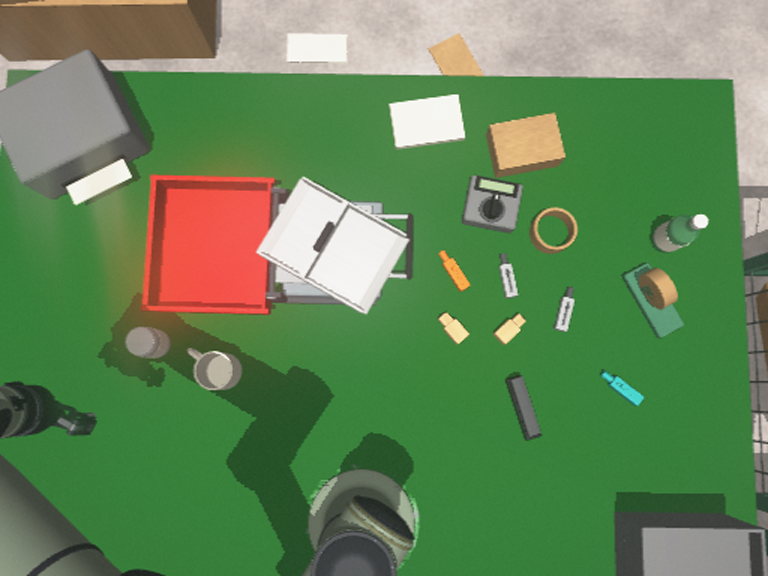

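View pics/side0.png

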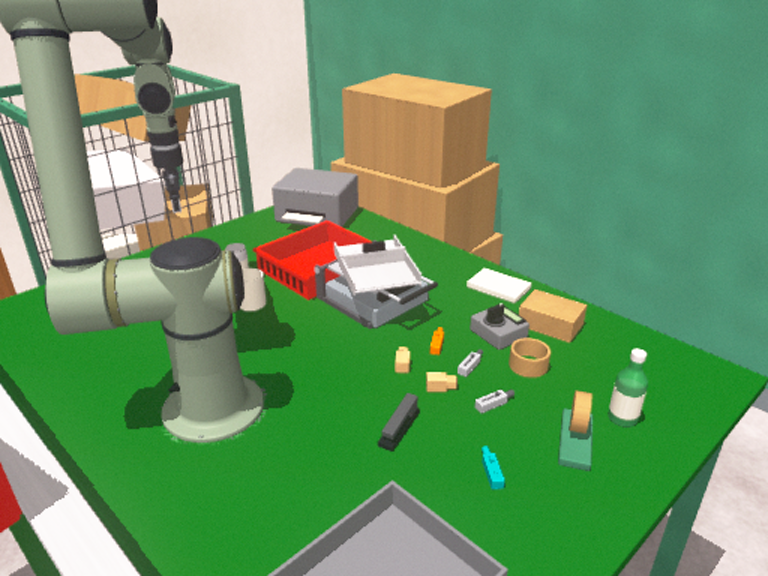

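The top view (512-px scale) has 2 grey steel bolts at (339,183) and (377,205), and 2 wooden feet at (303,218) and (340,218). The look-alikes are orange (303,180) and turquoise (415,258). I'll leave those alone because they aren't steel-coloured. The dish's long section faces away from the basket. Next I move the wrist camera over the parts.

Emit:
apply_moves([
  {"linear":[0.02,-0.04,0.02],"grip":0.085},
  {"linear":[0.04,-0.085,0.04],"grip":0.085},
  {"linear":[0.06,-0.13,0.06],"grip":0.085},
  {"linear":[0.07,-0.175,0.08],"grip":0.085},
  {"linear":[0.08,-0.22,0.09],"grip":0.085},
])

```text
$.deltas[0]: bad value
```

Emit:
apply_moves([
  {"linear":[0.01,-0.045,0],"grip":0.085},
  {"linear":[0.02,-0.09,0],"grip":0.085},
  {"linear":[0.03,-0.135,0],"grip":0.085},
  {"linear":[0.04,-0.18,0],"grip":0.085},
  {"linear":[0.05,-0.225,0],"grip":0.085},
])

```text
$.deltas[0]: bad value
```

Emit:
apply_moves([
  {"linear":[0.01,-0.045,0],"grip":0.085},
  {"linear":[0.02,-0.09,0],"grip":0.085},
  {"linear":[0.03,-0.135,0],"grip":0.085},
  {"linear":[0.04,-0.18,0],"grip":0.085},
  {"linear":[0.05,-0.225,0],"grip":0.085},
])

```text
$.deltas[0]: bad value
```

Emit:
apply_moves([
  {"linear":[0.01,-0.045,0],"grip":0.085},
  {"linear":[0.02,-0.09,0],"grip":0.085},
  {"linear":[0.02,-0.12,0],"grip":0.085},
  {"linear":[0.02,-0.12,0],"grip":0.085},
  {"linear":[0.02,-0.12,0],"grip":0.085},
])

```text
$.deltas[0]: bad value
```

```bash
cat >> h.py <<'E'
np.set_printoptions(precision=3,suppress=True)
def obs(n,q,z):
    "marks + silhouette on world plane, axis angle via PCA of region at z, for q's class"
    c=cam(n); out=[]
    for m in nets.mark_of(n,q):
        print(q,"mark",round(m["score"],2),np.round(m["uv"]),toplane(c,m["uv"],z)[0])
    for s in nets.silhouettes(n,q):
        ys,xs=np.nonzero(s["region"])
        if len(xs)<30: continue
        p=toplane(c,np.c_[xs,ys],z)[:,:2].astype(np.float32)
        (ctr,sz,_)=cv2.minAreaRect(p); b=cv2.boxPoints(cv2.minAreaRect(p)); e=b[1]-b[0],b[2]-b[1]; L=max(e,key=np.linalg.norm)
        col=c["img"][ys,xs].mean(0)
        print(q,"sil",round(s["score"],2),"uv",xs.mean().round(),ys.mean().round(),"rect",np.array(ctr),np.array(sz),"ang",np.degrees(np.arctan2(L[1],L[0])).round(1),"rgb",col.round(),"mean",p.mean(0))
    return c
E
python3 - <<'E'
from h import *
s=read_state(); print(s["position"],s["ee_rot"],s["qpos"],s["contact_force"])
c=obs("wrist","bolt0_c",.011); save(c,"w1.png",k=1.4)
obs("wrist","foot0_c",.016)
E
```

```text
[0.233 0.498 0.231] [0.    0.217 0.976 0.   ] [ 1.     0.326 -0.193  1.052 -0.     1.437] [-0.244  0.167  0.256]
```

View pics/w1.png

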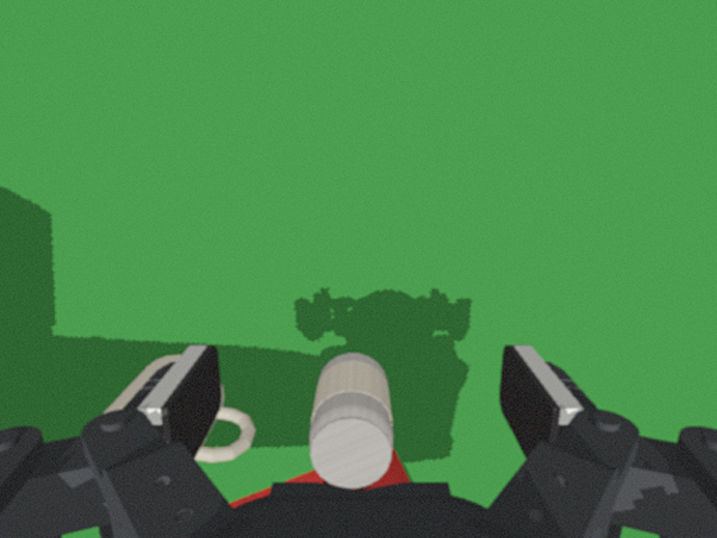

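The wrist view shows only the can between the fingers, and the arm hasn't moved: every row needs a "turn" field. I'll repeat the moves with it included.

Emit:
apply_moves([
  {"linear":[0.02,-0.04,0.02],"turn":[0,0,0],"grip":0.085},
  {"linear":[0.04,-0.085,0.04],"turn":[0,0,0],"grip":0.085},
  {"linear":[0.06,-0.13,0.06],"turn":[0,0,0],"grip":0.085},
  {"linear":[0.07,-0.175,0.08],"turn":[0,0,0],"grip":0.085},
  {"linear":[0.08,-0.22,0.09],"turn":[0,0,0],"grip":0.085},
])

```text
time: 2.0
position: [0.3127, 0.2805, 0.3219]
ee_rot: [0.001, 0.216, 0.976, 0.001]
contact_force: [1.8, -0.0, 0.5]
opening: 0.996
grip_force: 0.0
```

Emit:
apply_moves([
  {"linear":[0.01,-0.045,0],"turn":[0,0,5],"grip":0.085},
  {"linear":[0.02,-0.09,0],"turn":[0,0,10],"grip":0.085},
  {"linear":[0.03,-0.135,0],"turn":[0,0,15],"grip":0.085},
  {"linear":[0.04,-0.18,0],"turn":[0,0,20],"grip":0.085},
  {"linear":[0.05,-0.225,0],"turn":[0,0,25],"grip":0.085},
])

```text
time: 2.5
position: [0.362, 0.055, 0.3208]
ee_rot: [0.001, -0.002, 1.0, 0.0]
contact_force: [0.6, -0.2, -0.1]
opening: 0.997
grip_force: 0.0
```

Emit:
apply_moves([
  {"linear":[0.01,-0.045,0],"turn":[0,0,0],"grip":0.085},
  {"linear":[0.02,-0.09,0],"turn":[0,0,0],"grip":0.085},
  {"linear":[0.03,-0.135,0],"turn":[0,0,0],"grip":0.085},
  {"linear":[0.04,-0.18,0],"turn":[0,0,0],"grip":0.085},
  {"linear":[0.05,-0.225,0],"turn":[0,0,0],"grip":0.085},
])

```text
time: 3.0
position: [0.412, -0.1704, 0.3207]
ee_rot: [0.0, 0.001, 1.0, -0.0]
contact_force: [0.7, 0.6, -0.4]
opening: 0.993
grip_force: 0.0
```

Emit:
apply_moves([
  {"linear":[0.01,-0.045,0],"turn":[0,0,0],"grip":0.085},
  {"linear":[0.02,-0.09,0],"turn":[0,0,0],"grip":0.085},
  {"linear":[0.02,-0.12,0],"turn":[0,0,0],"grip":0.085},
  {"linear":[0.02,-0.12,0],"turn":[0,0,0],"grip":0.085},
  {"linear":[0.02,-0.12,0],"turn":[0,0,0],"grip":0.085},
])

```text
time: 3.5
position: [0.4316, -0.2884, 0.3201]
ee_rot: [-0.0, 0.001, 1.0, 0.001]
contact_force: [0.4, 0.2, 1.1]
opening: 0.992
grip_force: 0.0
```

Run:
```python
from h import *
s=read_state(); print(s["position"],s["ee_rot"],s["qpos"],s["contact_force"])
c=obs("wrist","bolt0_c",.011); save(c,"w2.png",k=1.4); print(c["eye"],c["Rm"])
obs("wrist","foot0_c",.016)
```

```text
[ 0.432 -0.288  0.32 ] [-0.     0.001  1.     0.001] [-0.732  0.225 -0.102  1.244  0.    -0.73 ] [0.373 0.238 1.06 ]
bolt0_c mark 0.76 [332. 214.] [ 0.52  -0.182  0.011]
bolt0_c mark 0.68 [59. 30.] [ 0.28  -0.532  0.011]
bolt0_c mark 0.62 [253. 206.] [ 0.507 -0.294  0.011]
bolt0_c sil 0.91 uv 329.0 210.0 rect [ 0.518 -0.184] [0.099 0.024] ang 33.0 rgb [204. 127.  64.] mean [ 0.514 -0.187]
bolt0_c sil 0.85 uv 250.0 202.0 rect [ 0.508 -0.298] [0.096 0.026] ang 10.8 rgb [168. 168. 165.] mean [ 0.503 -0.299]
bolt0_c sil 0.85 uv 56.0 26.0 rect [ 0.278 -0.531] [0.103 0.029] ang 53.3 rgb [ 87. 195. 187.] mean [ 0.276 -0.534]
[ 0.364 -0.289  0.464] [[ 0.002  0.963  0.268]
 [ 1.    -0.002  0.001]
 [ 0.001  0.268 -0.963]]
foot0_c mark 0.62 [248. 126.] [ 0.397 -0.299  0.016]
foot0_c sil 0.98 uv 247.0 124.0 rect [ 0.398 -0.302] [0.034 0.07 ] ang -46.1 rgb [244. 220. 175.] mean [ 0.395 -0.3  ]
```

View pics/w2.png

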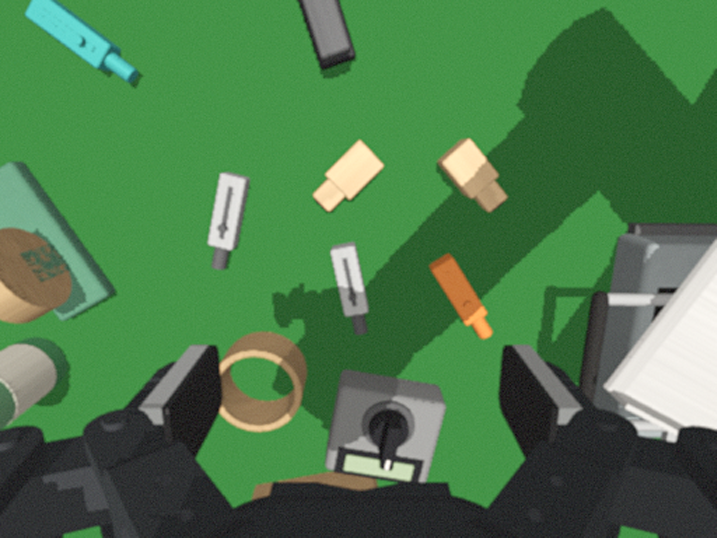

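The wrist view (717-px scale) shows steel bolts at (348,285) and (227,218), rods pointing +x, and feet at (348,175) and (472,172). The orange and turquoise look-alikes are clearly distinct. The net missed one bolt and one foot, so I'll segment by "not green".

```bash
cat >> h.py <<'E'
def blobs(c,seeds,z=.014,zt=None):
    im=c["img"].astype(int); m=((im[:,:,1]-np.maximum(im[:,:,0],im[:,:,2]))<12).astype(np.uint8)
    n,lab=cv2.connectedComponents(m)
    for k,(u,v) in seeds.items():
        l=lab[int(v),int(u)]; ys,xs=np.nonzero(lab==l) if l else ([0],[0])
        p=toplane(c,np.c_[xs,ys],z)[:,:2].astype(np.float32)
        r=cv2.minAreaRect(p); b=cv2.boxPoints(r); L=max((b[1]-b[0],b[2]-b[1]),key=np.linalg.norm); a=np.degrees(np.arctan2(L[1],L[0]))
        print(k,len(xs),"ctr",np.array(r[0]),"size",np.array(r[1]),"ang(mod180) %.1f"%(a%180),"massoff",p.mean(0)-r[0],"rgb",im[ys,xs].mean(0).round())
E
python3 - <<'E'
from h import *
c=cam("wrist")
k=1/1.4
S=dict(A=(348*k,285*k),B=(227*k,218*k),fA=(355*k,168*k),fB=(465*k,163*k))
blobs(c,S,.011); blobs(c,S,.016)
print("key",nets.mark_of("wrist","key_grip"), [toplane(c,m["uv"],.072)[0] for m in nets.mark_of("wrist","key_grip")])
t=cam("top"); S=dict(A=(339,183),B=(377,207),fA=(338,220),fB=(303,219)); blobs(t,S,.011); blobs(t,S,.016)
# cradle/dish geometry from top pixels (1.5 scale)
print("dish grip ends", toplane(t,[[332/1.5,224/1.5],[316/1.5,249/1.5]],.171))
print("key bar",toplane(t,[[492/1.5,208/1.5]],.085))
print("handle ends",toplane(t,[[410/1.5,217/1.5],[410/1.5,277/1.5]],.09))
E
```

```text
A 1023 ctr [ 0.51  -0.297] size [0.096 0.026] ang(mod180) 11.3 massoff [-0.006 -0.001] rgb [166. 166. 163.]
B 1234 ctr [ 0.441 -0.419] size [0.028 0.095] ang(mod180) 165.2 massoff [-0.006  0.002] rgb [183. 183. 180.]
fA 1293 ctr [ 0.399 -0.302] size [0.035 0.07 ] ang(mod180) 134.5 massoff [-0.002  0.002] rgb [242. 217. 172.]
fB 1403 ctr [ 0.398 -0.179] size [0.073 0.038] ang(mod180) 41.9 massoff [-0.002 -0.002] rgb [202. 178. 137.]
A 1023 ctr [ 0.508 -0.297] size [0.095 0.026] ang(mod180) 11.3 massoff [-0.006 -0.001] rgb [166. 166. 163.]
B 1234 ctr [ 0.44  -0.417] size [0.027 0.094] ang(mod180) 165.2 massoff [-0.006  0.002] rgb [183. 183. 180.]
fA 1293 ctr [ 0.398 -0.301] size [0.035 0.069] ang(mod180) 134.5 massoff [-0.002  0.002] rgb [242. 217. 172.]
fB 1403 ctr [ 0.397 -0.18 ] size [0.072 0.037] ang(mod180) 41.9 massoff [-0.002 -0.002] rgb [202. 178. 137.]
key [{'uv': [280.3, 314.6], 'score': 0.81}] [array([ 0.643, -0.256,  0.072])]
A 8463 ctr [ 0.275 -0.198] size [0.454 1.102] ang(mod180) 121.4 massoff [0.002 0.092] rgb [102. 109.  94.]
B 1 ctr [1.109 0.822] size [0. 0.] ang(mod180) 0.0 massoff [0. 0.] rgb [107.  86.  63.]
fA 8463 ctr [ 0.275 -0.198] size [0.454 1.102] ang(mod180) 121.4 massoff [0.002 0.092] rgb [102. 109.  94.]
fB 220 ctr [ 0.397 -0.181] size [0.066 0.035] ang(mod180) 45.3 massoff [-0.001 -0.002] rgb [188. 163. 118.]
A 8463 ctr [ 0.275 -0.198] size [0.453 1.098] ang(mod180) 121.4 massoff [0.002 0.091] rgb [102. 109.  94.]
B 1 ctr [1.106 0.819] size [0. 0.] ang(mod180) 0.0 massoff [0. 0.] rgb [107.  86.  63.]
fA 8463 ctr [ 0.275 -0.198] size [0.453 1.098] ang(mod180) 121.4 massoff [0.002 0.091] rgb [102. 109.  94.]
fB 220 ctr [ 0.397 -0.18 ] size [0.066 0.035] ang(mod180) 45.3 massoff [-0.001 -0.002] rgb [188. 163. 118.]
dish grip ends [[0.574 0.06  0.171]
 [0.526 0.089 0.171]]
key bar [[ 0.632 -0.254  0.085]]
handle ends [[ 0.61  -0.089  0.09 ]
 [ 0.489 -0.091  0.09 ]]
```

Emit:
apply_moves([
  {"linear":[0.02,-0.002,-0.04],"turn":[0,0,3],"grip":0.06},
  {"linear":[0.04,-0.004,-0.08],"turn":[0,0,6],"grip":0.06},
  {"linear":[0.06,-0.006,-0.12],"turn":[0,0,9],"grip":0.06},
  {"linear":[0.077,-0.006,-0.16],"turn":[0,0,11.3],"grip":0.06},
  {"linear":[0.077,-0.006,-0.2],"turn":[0,0,11.3],"grip":0.06},
])

```text
time: 4.5
position: [0.511, -0.2944, 0.119]
ee_rot: [0.001, -0.099, 0.995, -0.001]
contact_force: [0.2, -0.3, -0.1]
opening: 0.709
grip_force: 0.0
```

Run:
```python
from h import *
c=cam("wrist"); c=cam("wrist"); s=read_state(); print(s["position"],s["ee_rot"])
import scipy.ndimage as nd
im=c["img"].astype(int); m=((im[:,:,1]-np.maximum(im[:,:,0],im[:,:,2]))<12)
uv=proj(c,[[.508,-.297,.012]])[0]; print(uv); blobs(c,dict(A=uv),.012); save(c,"w3.png")
```

```text
[ 0.506 -0.291  0.115] [-0.004 -0.099  0.995  0.004]
[249.043 194.764]
A 3636 ctr [ 0.51  -0.297] size [0.096 0.025] ang(mod180) 11.3 massoff [-0.006 -0.001] rgb [180. 180. 177.]
```

View pics/w3.png

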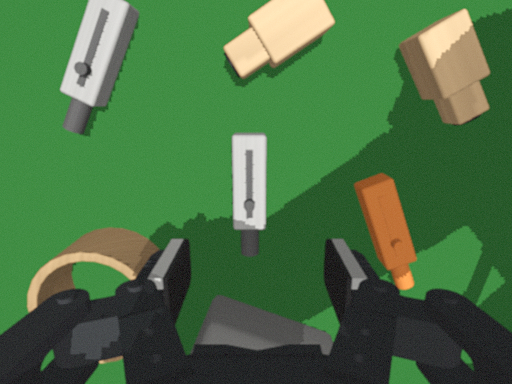

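The steel bolt lies centred below the fingers at (250,190), clear of the tape and the orange look-alike. I descend and grasp it.

Emit:
apply_moves([
  {"linear":[0,0,-0.04],"turn":[0,0,0],"grip":0.06},
  {"linear":[0,0,-0.08],"turn":[0,0,0],"grip":0.06},
  {"linear":[0,0.001,-0.105],"turn":[0,0,0],"grip":0.06},
  {"linear":[0,0.001,-0.117],"turn":[0,0,0],"grip":0.06},
  {"linear":[0,0.001,-0.117],"turn":[0,0,0],"grip":0.06},
])

```text
time: 5.1
position: [0.5087, -0.2933, 0.0036]
ee_rot: [-0.0, -0.098, 0.995, 0.0]
contact_force: [-0.1, 0.7, 0.6]
opening: 0.703
grip_force: 0.0
```

Emit:
apply_moves([
  {"linear":[0,0,0],"turn":[0,0,0],"grip":0.01},
  {"linear":[0,0,0],"turn":[0,0,0],"grip":0.01},
  {"linear":[0,0,0],"turn":[0,0,0],"grip":0.01},
  {"linear":[0,0,0],"turn":[0,0,0],"grip":0.01},
  {"linear":[0,0,0],"turn":[0,0,0],"grip":0.01},
], squeeze=80)

```text
time: 5.6
position: [0.5104, -0.2946, 0.0059]
ee_rot: [0.001, -0.098, 0.995, -0.002]
contact_force: [-0.3, -0.8, 5.7]
opening: 0.26
grip_force: 79.8
```

Emit:
apply_moves([
  {"linear":[0,0,0.02],"turn":[0,0,0],"grip":0.01},
  {"linear":[0,0,0.06],"turn":[0,0,0],"grip":0.01},
  {"linear":[0,0,0.1],"turn":[0,0,0],"grip":0.01},
  {"linear":[0,0,0.14],"turn":[0,0,0],"grip":0.01},
  {"linear":[0,0,0.18],"turn":[0,0,0],"grip":0.01},
])

```text
time: 6.1
position: [0.5088, -0.2932, 0.1861]
ee_rot: [0.0, -0.098, 0.995, -0.0]
contact_force: [0.8, -0.2, -1.3]
opening: 0.256
grip_force: 78.8
```

Emit:
apply_moves([
  {"linear":[0,0.01,0.04],"turn":[0,0,5],"grip":0.01},
  {"linear":[0,0.04,0.07],"turn":[0,0,10],"grip":0.01},
  {"linear":[0,0.07,0.1],"turn":[0,0,15],"grip":0.01},
  {"linear":[0,0.11,0.12],"turn":[0,0,20],"grip":0.01},
  {"linear":[0,0.15,0.12],"turn":[0,0,25],"grip":0.01},
])

```text
time: 6.6
position: [0.5102, -0.1428, 0.3078]
ee_rot: [0.003, -0.313, 0.95, -0.002]
contact_force: [0.5, -0.5, -1.5]
opening: 0.259
grip_force: 78.8
```

Emit:
apply_moves([
  {"linear":[0.005,0.04,0],"turn":[0,0,5],"grip":0.01},
  {"linear":[0.01,0.07,0],"turn":[0,0,10],"grip":0.01},
  {"linear":[0.02,0.09,0],"turn":[0,0,15],"grip":0.01},
  {"linear":[0.03,0.1,0],"turn":[0,0,20],"grip":0.01},
  {"linear":[0.04,0.1,0],"turn":[0,0,22.7],"grip":0.01},
])

```text
time: 7.1
position: [0.5489, -0.0414, 0.3046]
ee_rot: [0.001, -0.494, 0.869, -0.0]
contact_force: [-0.3, -0.6, -1.5]
opening: 0.259
grip_force: 78.8
```

Run:
```python
from h import *
c=cam("wrist"); c=cam("wrist"); s=read_state(); print(s["position"],s["ee_rot"],s["opening"])
save(c,"w4.png",k=1.4)
for q,z in [("dish_mid",.107),("dish_grip",.159),("handle",.09),("pivot",.09)]:
    for m in nets.mark_of("wrist",q): print(q,round(m["score"],2),m["uv"],toplane(c,m["uv"],z)[0])
np.savez("w4.npz",eye=c["eye"],Rm=c["Rm"],f=c["f"],cx=c["cx"],cy=c["cy"])
```

```text
[ 0.55  -0.043  0.304] [ 0.001 -0.493  0.87  -0.   ] 0.25725970293799183
dish_mid 0.82 [312.2, 260.6] [0.552 0.079 0.107]
dish_grip 0.85 [314.1, 285.4] [0.557 0.075 0.159]
handle 0.97 [237.6, 129.6] [ 0.55  -0.086  0.09 ]
```

View pics/w4.png

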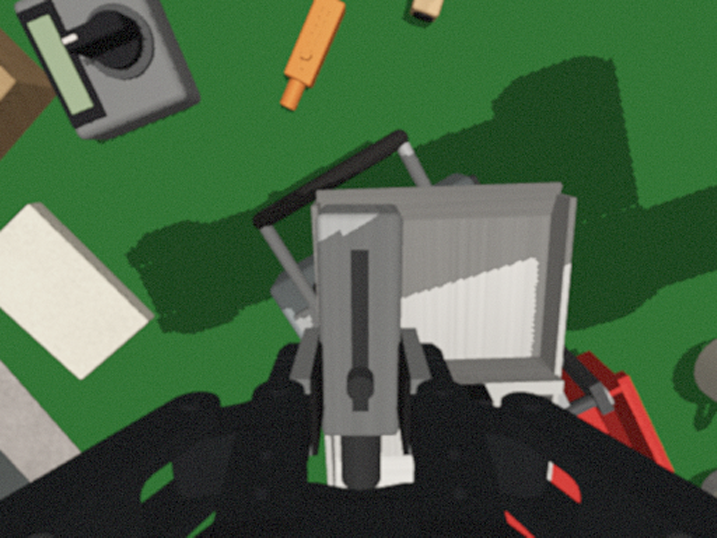

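The bolt is held straight. The dish's lip edge is at row 186 and its right wall at columns 555–575, so the dish is aligned with the tool to within a degree or two. I'll check the dish pose numerically.

Run:
```python
from h import *
c=dict(np.load("w4.npz")); k=1/1.4
a=np.radians(239); u=np.array([np.cos(a),np.sin(a)]); v=np.array([-u[1],u[0]]); S=np.array([.554,.077])
for n,p,z in [("lipL",(320,190),.117),("lipR",(560,184),.117),("wallfloor far",(540,258),.107),("wallfloor near",(538,357),.107),("wall top far",(575,200),.137),("wall top near",(563,375),.137),("divider top far R",(555,380),.147)]:
    w=toplane(c,np.array(p)*k,z)[0]; d=w[:2]-S; print(n,w,"u %.3f v %.3f"%(d@u,d@v))
```

```text
lipL [ 0.558 -0.087  0.117] u 0.138 v 0.087
lipR [ 0.412 -0.005  0.117] u 0.143 v -0.079
wallfloor far [0.444 0.04  0.107] u 0.088 v -0.075
wallfloor near [0.48  0.113 0.107] u 0.007 v -0.082
wall top far [0.414 0.004 0.137] u 0.135 v -0.082
wall top near [0.473 0.117 0.137] u 0.007 v -0.090
divider top far R [0.481 0.111 0.147] u 0.009 v -0.080
```

Emit:
apply_moves([
  {"linear":[0.003,0.025,-0.02],"turn":[0,0,1],"grip":0.01},
  {"linear":[0.0065,0.0545,-0.06],"turn":[0,0,2],"grip":0.01},
  {"linear":[0.0065,0.0545,-0.1],"turn":[0,0,2],"grip":0.01},
  {"linear":[0.0065,0.0545,-0.14],"turn":[0,0,2],"grip":0.01},
  {"linear":[0.0065,0.0545,-0.165],"turn":[0,0,2],"grip":0.01},
])

```text
time: 7.9
position: [0.5533, 0.0113, 0.1358]
ee_rot: [-0.001, -0.507, 0.862, 0.001]
contact_force: [0.8, 0.2, -1.3]
opening: 0.259
grip_force: 78.9
```

Emit:
apply_moves([
  {"linear":[0,0,-0.01],"turn":[0,0,0],"grip":0.01},
  {"linear":[0,0,-0.018],"turn":[0,0,0],"grip":0.01},
  {"linear":[0,0,-0.023],"turn":[0,0,0],"grip":0.01},
  {"linear":[0,0,-0.023],"turn":[0,0,0],"grip":0.01},
  {"linear":[0,0,-0.023],"turn":[0,0,0],"grip":0.01},
])

```text
time: 8.4
position: [0.5563, 0.0111, 0.1166]
ee_rot: [0.001, -0.507, 0.862, -0.001]
contact_force: [-0.4, 0.3, -2.2]
opening: 0.258
grip_force: 78.8
```

Emit:
apply_moves([
  {"linear":[0,0,0],"turn":[0,0,0],"grip":0.045},
  {"linear":[0,0,0],"turn":[0,0,0],"grip":0.045},
  {"linear":[0,0,0],"turn":[0,0,0],"grip":0.045},
  {"linear":[0,0,0.03],"turn":[0,0,0],"grip":0.045},
  {"linear":[0,0,0.07],"turn":[0,0,0],"grip":0.045},
])

```text
time: 8.9
position: [0.5537, 0.0114, 0.1845]
ee_rot: [-0.002, -0.507, 0.862, 0.001]
contact_force: [0.7, -0.4, -0.3]
opening: 0.529
grip_force: 0.0
```

Emit:
apply_moves([
  {"linear":[0,-0.01,0.04],"turn":[0,0,-7.5],"grip":0.06},
  {"linear":[-0.01,-0.05,0.07],"turn":[0,0,-15],"grip":0.06},
  {"linear":[-0.02,-0.095,0.08],"turn":[0,0,-22.5],"grip":0.06},
  {"linear":[-0.03,-0.14,0.08],"turn":[0,0,-30],"grip":0.06},
  {"linear":[-0.04,-0.185,0.08],"turn":[0,0,-37.5],"grip":0.06},
])

```text
time: 9.4
position: [0.5153, -0.1754, 0.2667]
ee_rot: [0.001, -0.201, 0.98, -0.001]
contact_force: [1.0, 0.0, -0.2]
opening: 0.703
grip_force: 0.0
```

Emit:
apply_moves([
  {"linear":[-0.01,-0.045,0],"turn":[0,0,-7.5],"grip":0.06},
  {"linear":[-0.02,-0.09,0],"turn":[0,0,-15],"grip":0.06},
  {"linear":[-0.035,-0.135,0],"turn":[0,0,-22.5],"grip":0.06},
  {"linear":[-0.055,-0.18,-0.01],"turn":[0,0,-30],"grip":0.06},
  {"linear":[-0.0745,-0.22,-0.03],"turn":[0,0,-38.2],"grip":0.06},
])

```text
time: 9.9
position: [0.4409, -0.3969, 0.2369]
ee_rot: [0.002, 0.131, 0.991, -0.002]
contact_force: [0.4, -0.6, -0.6]
opening: 0.704
grip_force: 0.0
```

Emit:
apply_moves([
  {"linear":[0,-0.024,-0.03],"turn":[0,0,0],"grip":0.06},
  {"linear":[0,-0.024,-0.07],"turn":[0,0,0],"grip":0.06},
  {"linear":[0,-0.024,-0.11],"turn":[0,0,0],"grip":0.06},
  {"linear":[0,-0.024,-0.115],"turn":[0,0,0],"grip":0.06},
  {"linear":[0,-0.024,-0.115],"turn":[0,0,0],"grip":0.06},
])

```text
time: 10.4
position: [0.4404, -0.4171, 0.12]
ee_rot: [-0.001, 0.128, 0.992, 0.001]
contact_force: [0.5, -0.6, 0.0]
opening: 0.7
grip_force: 0.0
```

Run:
```python
from h import *
for i in range(2):
  c=cam("wrist"); s=read_state(); print(s["position"],s["ee_rot"])
  B=proj(c,[[.441,-.418,.012]])[0]; print(B); blobs(c,dict(B=B),.012)
save(c,"w5.png")
```

```text
[ 0.441 -0.418  0.122] [ 0.     0.128  0.992 -0.   ]
[256.058 191.561]
B 3444 ctr [ 0.441 -0.418] size [0.025 0.095] ang(mod180) 165.3 massoff [-0.006  0.002] rgb [205. 204. 201.]
[ 0.442 -0.419  0.123] [ 0.001  0.128  0.992 -0.001]
[257.296 189.1  ]
B 3402 ctr [ 0.441 -0.418] size [0.025 0.095] ang(mod180) 165.3 massoff [-0.006  0.002] rgb [205. 205. 202.]
```

View pics/w5.png

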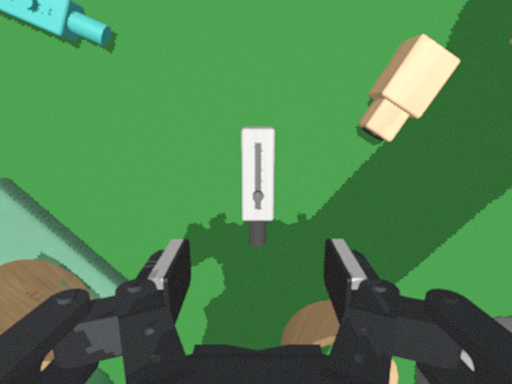

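The second steel bolt is centred at (258,180) and perfectly aligned. I grasp it.

Emit:
apply_moves([
  {"linear":[0,0,-0.04],"turn":[0,0,0],"grip":0.06},
  {"linear":[0,0,-0.08],"turn":[0,0,0],"grip":0.06},
  {"linear":[0,0,-0.105],"turn":[0,0,0],"grip":0.06},
  {"linear":[0,0,-0.115],"turn":[0,0,0],"grip":0.06},
  {"linear":[0,0,-0.115],"turn":[0,0,0],"grip":0.06},
])

```text
time: 11.0
position: [0.4414, -0.4181, 0.0061]
ee_rot: [0.0, 0.128, 0.992, -0.0]
contact_force: [-0.1, -0.4, -0.5]
opening: 0.703
grip_force: 0.0
```

Emit:
apply_moves([
  {"linear":[0,0,0],"turn":[0,0,0],"grip":0.01},
  {"linear":[0,0,0],"turn":[0,0,0],"grip":0.01},
  {"linear":[0,0,0],"turn":[0,0,0],"grip":0.01},
  {"linear":[0,0,0],"turn":[0,0,0],"grip":0.01},
  {"linear":[0,0,0],"turn":[0,0,0],"grip":0.01},
], squeeze=80)

```text
time: 11.5
position: [0.4421, -0.4191, 0.0078]
ee_rot: [0.001, 0.128, 0.992, -0.001]
contact_force: [-0.6, 0.3, 6.3]
opening: 0.257
grip_force: 79.7
```

Emit:
apply_moves([
  {"linear":[0,0,0.03],"turn":[0,0,0],"grip":0.01},
  {"linear":[0,0,0.07],"turn":[0,0,0],"grip":0.01},
  {"linear":[0,0,0.115],"turn":[0,0,0],"grip":0.01},
  {"linear":[0,0,0.16],"turn":[0,0,0],"grip":0.01},
  {"linear":[0,0,0.2],"turn":[0,0,0],"grip":0.01},
])

```text
time: 12.0
position: [0.4411, -0.418, 0.2089]
ee_rot: [0.001, 0.128, 0.992, -0.001]
contact_force: [0.9, -1.1, -1.3]
opening: 0.259
grip_force: 78.9
```

Emit:
apply_moves([
  {"linear":[0.005,0.03,0.02],"turn":[0,0,7.5],"grip":0.01},
  {"linear":[0.01,0.07,0.05],"turn":[0,0,15],"grip":0.01},
  {"linear":[0.015,0.115,0.07],"turn":[0,0,22.5],"grip":0.01},
  {"linear":[0.02,0.16,0.07],"turn":[0,0,30],"grip":0.01},
  {"linear":[0.025,0.205,0.07],"turn":[0,0,37.5],"grip":0.01},
])

```text
time: 12.5
position: [0.4663, -0.2115, 0.2774]
ee_rot: [0.001, -0.2, 0.98, -0.001]
contact_force: [1.0, 0.6, -1.8]
opening: 0.254
grip_force: 79.0
```

Emit:
apply_moves([
  {"linear":[0.005,0.045,0],"turn":[0,0,7.5],"grip":0.01},
  {"linear":[0.01,0.09,0],"turn":[0,0,15],"grip":0.01},
  {"linear":[0.015,0.135,0],"turn":[0,0,22.5],"grip":0.01},
  {"linear":[0.02,0.18,0],"turn":[0,0,30],"grip":0.01},
  {"linear":[0.028,0.225,0],"turn":[0,0,38.2],"grip":0.01},
])

```text
time: 13.0
position: [0.4936, 0.014, 0.2766]
ee_rot: [0.001, -0.51, 0.86, -0.001]
contact_force: [0.7, -0.7, -2.2]
opening: 0.26
grip_force: 79.0
```

Emit:
apply_moves([
  {"linear":[0,0.03,0],"turn":[0,0,0],"grip":0.01},
  {"linear":[0,0.03,-0.04],"turn":[0,0,0],"grip":0.01},
  {"linear":[0,0.03,-0.08],"turn":[0,0,0],"grip":0.01},
  {"linear":[0,0.03,-0.12],"turn":[0,0,0],"grip":0.01},
  {"linear":[0,0.03,-0.135],"turn":[0,0,0],"grip":0.01},
])

```text
time: 13.5
position: [0.4914, 0.0426, 0.1377]
ee_rot: [-0.002, -0.508, 0.862, 0.001]
contact_force: [-0.7, 0.0, 0.6]
opening: 0.265
grip_force: 52.0
```

Emit:
apply_moves([
  {"linear":[0,0,0],"turn":[0,0,0],"grip":0.01},
  {"linear":[0,0,0],"turn":[0,0,0],"grip":0.01},
], squeeze=80)

```text
time: 13.7
position: [0.4944, 0.0422, 0.1415]
ee_rot: [0.0, -0.507, 0.862, -0.0]
contact_force: [0.3, 0.1, -1.6]
opening: 0.258
grip_force: 83.6
```

Run:
```python
from h import *
c=cam("wrist"); s=read_state(); print(s["position"],s["opening"],s["grip_force"],s["contact_force"]); save(c,"w6.png")
```

```text
[0.495 0.042 0.142] 0.2547301476186349 83.6118221282959 [-0.137 -0.326 -0.753]
```

View pics/w6.png

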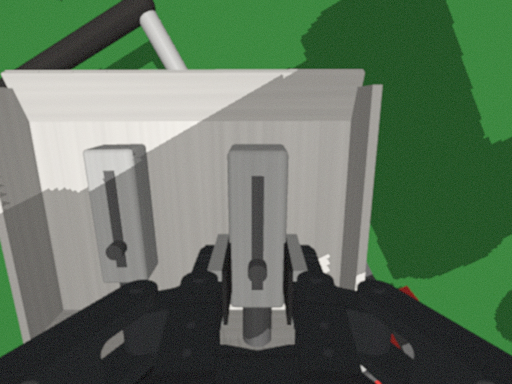

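The bolt is still held at (257,220) after the grip slackened briefly. Bolt A lies well placed at (120,210). I lower and release.

Emit:
apply_moves([
  {"linear":[0,0,-0.008],"turn":[0,0,0],"grip":0.01},
  {"linear":[0,0,-0.014],"turn":[0,0,0],"grip":0.01},
  {"linear":[0,0,-0.018],"turn":[0,0,0],"grip":0.01},
  {"linear":[0,0,-0.021],"turn":[0,0,0],"grip":0.01},
  {"linear":[0,0,-0.021],"turn":[0,0,0],"grip":0.01},
])

```text
time: 14.25
position: [0.4935, 0.0422, 0.119]
ee_rot: [-0.0, -0.507, 0.862, 0.0]
contact_force: [0.3, 0.2, -1.5]
opening: 0.254
grip_force: 83.7
```

Emit:
apply_moves([
  {"linear":[0,0,0],"turn":[0,0,0],"grip":0.045},
  {"linear":[0,0,0],"turn":[0,0,0],"grip":0.045},
  {"linear":[0,0,0],"turn":[0,0,0],"grip":0.045},
  {"linear":[0,0,0.03],"turn":[0,0,0],"grip":0.045},
  {"linear":[0,0,0.07],"turn":[0,0,0],"grip":0.045},
])

```text
time: 14.75
position: [0.4922, 0.0423, 0.1887]
ee_rot: [-0.002, -0.507, 0.862, 0.001]
contact_force: [1.5, 0.5, -0.6]
opening: 0.527
grip_force: 0.0
```

Emit:
apply_moves([
  {"linear":[-0.01,-0.02,0.03],"turn":[0,0,-4],"grip":0.065},
  {"linear":[-0.03,-0.06,0.05],"turn":[0,0,-8],"grip":0.065},
  {"linear":[-0.05,-0.105,0.05],"turn":[0,0,-12],"grip":0.065},
  {"linear":[-0.07,-0.15,0.05],"turn":[0,0,-16],"grip":0.065},
  {"linear":[-0.09,-0.195,0.03],"turn":[0,0,-18],"grip":0.065},
])

```text
time: 15.25
position: [0.406, -0.1526, 0.223]
ee_rot: [0.002, -0.366, 0.931, -0.003]
contact_force: [0.3, -1.4, -0.8]
opening: 0.762
grip_force: 0.0
```

Emit:
apply_moves([
  {"linear":[-0.006,-0.027,-0.03],"turn":[0,0,0],"grip":0.065},
  {"linear":[-0.006,-0.027,-0.07],"turn":[0,0,0],"grip":0.065},
  {"linear":[-0.006,-0.027,-0.1],"turn":[0,0,0],"grip":0.065},
  {"linear":[-0.006,-0.027,-0.1],"turn":[0,0,0],"grip":0.065},
  {"linear":[-0.006,-0.027,-0.1],"turn":[0,0,0],"grip":0.065},
])

```text
time: 15.75
position: [0.3991, -0.177, 0.1211]
ee_rot: [-0.0, -0.366, 0.93, 0.0]
contact_force: [-0.3, 0.3, 0.9]
opening: 0.762
grip_force: 0.0
```

Run:
```python
from h import *
c=cam("wrist"); s=read_state(); print(s["position"],s["ee_rot"])
B=proj(c,[[.398,-.18,.02]])[0]; print(B); blobs(c,dict(B=B),.016); blobs(c,dict(B=B),.022)
for m in nets.mark_of("wrist","foot0_c"): print(round(m["score"],2),m["uv"],toplane(c,m["uv"],.016))
save(c,"w7.png")
```

```text
[ 0.4   -0.177  0.122] [ 0.    -0.366  0.93  -0.001]
[255.835 189.686]
B 3794 ctr [ 0.398 -0.181] size [0.072 0.035] ang(mod180) 41.8 massoff [-0.003 -0.003] rgb [236. 224. 181.]
B 3794 ctr [ 0.397 -0.182] size [0.07  0.034] ang(mod180) 41.8 massoff [-0.003 -0.003] rgb [236. 224. 181.]
0.59 [130.0, 71.6] [[ 0.396 -0.302  0.016]]
```

View pics/w7.png

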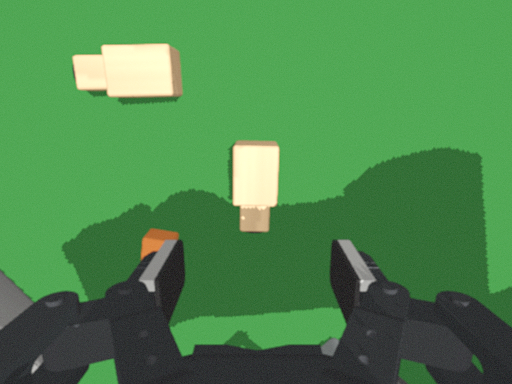

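Foot B is centred at (255,180) with the orange look-alike clear of the finger. I grasp the foot.

Emit:
apply_moves([
  {"linear":[-0.001,-0.003,-0.04],"turn":[0,0,-1],"grip":0.065},
  {"linear":[-0.001,-0.003,-0.08],"turn":[0,0,-1],"grip":0.065},
  {"linear":[-0.001,-0.003,-0.105],"turn":[0,0,-1],"grip":0.065},
  {"linear":[-0.001,-0.003,-0.112],"turn":[0,0,-1],"grip":0.065},
  {"linear":[-0.001,-0.003,-0.112],"turn":[0,0,-1],"grip":0.065},
])

```text
time: 16.35
position: [0.3987, -0.1803, 0.0091]
ee_rot: [0.0, -0.358, 0.934, -0.0]
contact_force: [-1.3, -0.0, 0.8]
opening: 0.758
grip_force: 0.0
```

Emit:
apply_moves([
  {"linear":[0,0,0],"turn":[0,0,0],"grip":0.015},
  {"linear":[0,0,0],"turn":[0,0,0],"grip":0.015},
  {"linear":[0,0,0],"turn":[0,0,0],"grip":0.015},
  {"linear":[0,0,0],"turn":[0,0,0],"grip":0.015},
  {"linear":[0,0,0],"turn":[0,0,0],"grip":0.015},
], squeeze=60)

```text
time: 16.85
position: [0.3995, -0.1809, 0.0104]
ee_rot: [0.001, -0.358, 0.934, -0.001]
contact_force: [-0.6, 0.9, 9.3]
opening: 0.363
grip_force: 59.5
```

Emit:
apply_moves([
  {"linear":[0,0,0.03],"turn":[0,0,0],"grip":0.015},
  {"linear":[0,0,0.07],"turn":[0,0,0],"grip":0.015},
  {"linear":[0,0,0.115],"turn":[0,0,0],"grip":0.015},
  {"linear":[0,0,0.16],"turn":[0,0,0],"grip":0.015},
  {"linear":[0,0,0.2],"turn":[0,0,0],"grip":0.015},
])

```text
time: 17.35
position: [0.3983, -0.1802, 0.212]
ee_rot: [0.001, -0.358, 0.934, -0.001]
contact_force: [0.5, -1.4, -0.7]
opening: 0.363
grip_force: 59.8
```

Emit:
apply_moves([
  {"linear":[0.01,0.03,0.03],"turn":[0,0,4],"grip":0.015},
  {"linear":[0.03,0.07,0.06],"turn":[0,0,8],"grip":0.015},
  {"linear":[0.05,0.11,0.08],"turn":[0,0,12],"grip":0.015},
  {"linear":[0.07,0.15,0.08],"turn":[0,0,16],"grip":0.015},
  {"linear":[0.09,0.19,0.08],"turn":[0,0,19],"grip":0.015},
])

```text
time: 17.85
position: [0.4893, 0.0116, 0.291]
ee_rot: [0.002, -0.508, 0.861, -0.001]
contact_force: [0.8, -0.9, -1.0]
opening: 0.361
grip_force: 59.8
```

Emit:
apply_moves([
  {"linear":[0.02,0.04,0],"turn":[0,0,0],"grip":0.015},
  {"linear":[0.04,0.08,0],"turn":[0,0,0],"grip":0.015},
  {"linear":[0.0555,0.126,0],"turn":[0,0,0],"grip":0.015},
  {"linear":[0.0555,0.126,-0.04],"turn":[0,0,0],"grip":0.015},
  {"linear":[0.0555,0.126,-0.08],"turn":[0,0,0],"grip":0.015},
])

```text
time: 18.35
position: [0.5451, 0.1379, 0.2096]
ee_rot: [0.002, -0.509, 0.861, -0.001]
contact_force: [0.7, 0.3, -1.3]
opening: 0.358
grip_force: 59.8
```

Emit:
apply_moves([
  {"linear":[0,0,-0.04],"turn":[0,0,0],"grip":0.015},
  {"linear":[0,0,-0.07],"turn":[0,0,0],"grip":0.015},
  {"linear":[0,0,-0.085],"turn":[0,0,0],"grip":0.015},
  {"linear":[0,0,-0.089],"turn":[0,0,0],"grip":0.015},
  {"linear":[0,0,-0.089],"turn":[0,0,0],"grip":0.015},
])

```text
time: 18.85
position: [0.5435, 0.1359, 0.1201]
ee_rot: [-0.0, -0.507, 0.862, 0.0]
contact_force: [0.4, 0.5, 0.1]
opening: 0.358
grip_force: 59.8
```

Run:
```python
from h import *
c=cam("top"); c=cam("wrist"); s=read_state(); print(s["position"],s["opening"],s["contact_force"]); c=cam("side"); save(c,"s8.png",(180,90,350,240),4)
```

```text
[0.545 0.136 0.121] 0.360416796368543 [ 0.489 -0.577 -0.777]
```

View pics/s8.png

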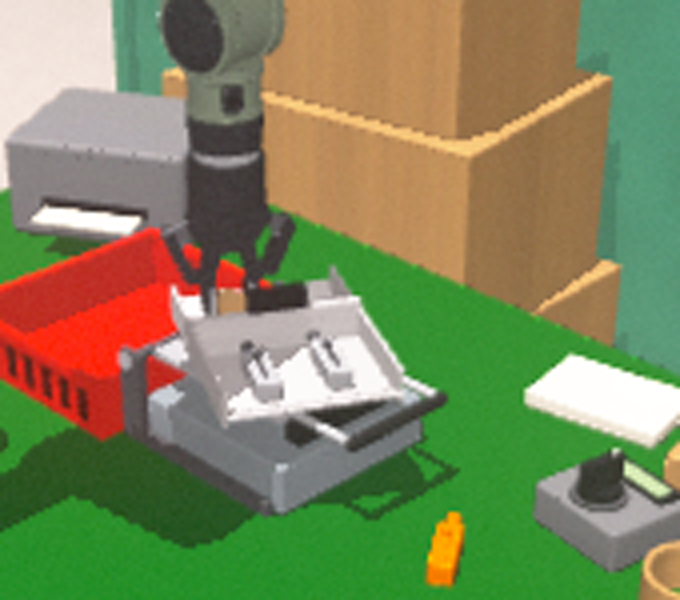

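Both bolts lie in the long section and foot B is at the short section's floor. I release it and go for foot A.

Emit:
apply_moves([
  {"linear":[0,0,0],"turn":[0,0,0],"grip":0.05},
  {"linear":[0,0,0],"turn":[0,0,0],"grip":0.05},
  {"linear":[0,0,0],"turn":[0,0,0],"grip":0.05},
  {"linear":[0,0,0.04],"turn":[0,0,0],"grip":0.05},
  {"linear":[0,0,0.085],"turn":[0,0,0],"grip":0.05},
])

```text
time: 19.5
position: [0.542, 0.1357, 0.204]
ee_rot: [-0.002, -0.507, 0.862, 0.001]
contact_force: [1.6, 0.4, 1.0]
opening: 0.584
grip_force: 0.0
```

Emit:
apply_moves([
  {"linear":[0,-0.02,0.04],"turn":[0,0,-8],"grip":0.065},
  {"linear":[-0.015,-0.06,0.08],"turn":[0,0,-16],"grip":0.065},
  {"linear":[-0.03,-0.1,0.08],"turn":[0,0,-24],"grip":0.065},
  {"linear":[-0.045,-0.145,0.08],"turn":[0,0,-32],"grip":0.065},
  {"linear":[-0.06,-0.19,0.08],"turn":[0,0,-40],"grip":0.065},
])

```text
time: 20.0
position: [0.4831, -0.0556, 0.2855]
ee_rot: [0.001, -0.18, 0.984, -0.0]
contact_force: [1.2, -1.2, -0.3]
opening: 0.764
grip_force: 0.0
```

Emit:
apply_moves([
  {"linear":[-0.015,-0.04,0],"turn":[0,0,-8],"grip":0.065},
  {"linear":[-0.03,-0.085,0],"turn":[0,0,-16],"grip":0.065},
  {"linear":[-0.045,-0.13,0],"turn":[0,0,-24],"grip":0.065},
  {"linear":[-0.06,-0.175,0],"turn":[0,0,-32],"grip":0.065},
  {"linear":[-0.075,-0.22,-0.01],"turn":[0,0,-40],"grip":0.065},
])

```text
time: 20.5
position: [0.4084, -0.2764, 0.276]
ee_rot: [0.001, 0.168, 0.986, -0.001]
contact_force: [0.1, -0.1, -0.7]
opening: 0.762
grip_force: 0.0
```

Emit:
apply_moves([
  {"linear":[-0.0105,-0.028,-0.02],"turn":[0,0,-8],"grip":0.065},
  {"linear":[-0.0105,-0.028,-0.06],"turn":[0,0,-16],"grip":0.065},
  {"linear":[-0.0105,-0.028,-0.1],"turn":[0,0,-24],"grip":0.065},
  {"linear":[-0.0105,-0.028,-0.14],"turn":[0,0,-26.5],"grip":0.065},
  {"linear":[-0.0105,-0.028,-0.15],"turn":[0,0,-26.5],"grip":0.065},
])

```text
time: 21.0
position: [0.3957, -0.3, 0.1211]
ee_rot: [-0.003, 0.387, 0.922, 0.001]
contact_force: [-0.3, 0.3, 0.6]
opening: 0.76
grip_force: 0.0
```

Run:
```python
from h import *
c=cam("wrist");c=cam("wrist"); s=read_state(); print(s["position"],s["ee_rot"])
B=proj(c,[[.3985,-.302,.02]])[0]; print(B); blobs(c,dict(B=B),.016)
for m in nets.mark_of("wrist","foot0_c"): print(round(m["score"],2),m["uv"],toplane(c,m["uv"],.016))
save(c,"w9.png")
```

```text
[ 0.397 -0.301  0.124] [-0.002  0.386  0.922  0.001]
[257.348 196.875]
B 3760 ctr [ 0.398 -0.303] size [0.035 0.073] ang(mod180) 133.9 massoff [-0.003  0.003] rgb [238. 228. 185.]
0.92 [255.5, 191.4] [[ 0.395 -0.301  0.016]]
```

Foot A hasn't moved, and the tool is aligned with it. I grasp it and transfer it to v=+38, about (0.610, 0.100).

Emit:
apply_moves([
  {"linear":[0,0,-0.04],"turn":[0,0,-1],"grip":0.065},
  {"linear":[0,0,-0.08],"turn":[0,0,-1],"grip":0.065},
  {"linear":[0,0,-0.105],"turn":[0,0,-1],"grip":0.065},
  {"linear":[0,0,-0.114],"turn":[0,0,-1],"grip":0.065},
  {"linear":[0,0,-0.114],"turn":[0,0,-1],"grip":0.065},
])

```text
time: 21.65
position: [0.3988, -0.3026, 0.0113]
ee_rot: [0.0, 0.395, 0.919, -0.0]
contact_force: [-0.2, 1.2, -0.0]
opening: 0.76
grip_force: 0.0
```

Emit:
apply_moves([
  {"linear":[0,0,0],"turn":[0,0,0],"grip":0.015},
  {"linear":[0,0,0],"turn":[0,0,0],"grip":0.015},
  {"linear":[0,0,0],"turn":[0,0,0],"grip":0.015},
  {"linear":[0,0,0],"turn":[0,0,0],"grip":0.015},
  {"linear":[0,0,0],"turn":[0,0,0],"grip":0.015},
], squeeze=60)

```text
time: 22.15
position: [0.3994, -0.3034, 0.0127]
ee_rot: [0.002, 0.395, 0.919, -0.001]
contact_force: [-0.4, 0.1, 7.1]
opening: 0.361
grip_force: 59.7
```

Emit:
apply_moves([
  {"linear":[0,0,0.03],"turn":[0,0,0],"grip":0.015},
  {"linear":[0,0,0.07],"turn":[0,0,0],"grip":0.015},
  {"linear":[0,0,0.115],"turn":[0,0,0],"grip":0.015},
  {"linear":[0,0,0.16],"turn":[0,0,0],"grip":0.015},
  {"linear":[0,0,0.2],"turn":[0,0,0],"grip":0.015},
])

```text
time: 22.65
position: [0.3984, -0.3023, 0.2142]
ee_rot: [0.001, 0.395, 0.919, -0.001]
contact_force: [0.7, -1.0, 0.0]
opening: 0.359
grip_force: 59.6
```

Emit:
apply_moves([
  {"linear":[0,0.02,0.03],"turn":[0,0,8],"grip":0.015},
  {"linear":[0.01,0.05,0.06],"turn":[0,0,16],"grip":0.015},
  {"linear":[0.03,0.085,0.08],"turn":[0,0,24],"grip":0.015},
  {"linear":[0.05,0.12,0.08],"turn":[0,0,32],"grip":0.015},
  {"linear":[0.07,0.155,0.08],"turn":[0,0,40],"grip":0.015},
])

```text
time: 23.15
position: [0.4691, -0.146, 0.2929]
ee_rot: [0.002, 0.054, 0.999, -0.001]
contact_force: [1.2, -0.4, -0.3]
opening: 0.36
grip_force: 59.5
```

Emit:
apply_moves([
  {"linear":[0.02,0.035,0],"turn":[0,0,8],"grip":0.015},
  {"linear":[0.04,0.07,0],"turn":[0,0,16],"grip":0.015},
  {"linear":[0.06,0.105,0],"turn":[0,0,24],"grip":0.015},
  {"linear":[0.08,0.14,0],"turn":[0,0,32],"grip":0.015},
  {"linear":[0.1,0.175,0],"turn":[0,0,40],"grip":0.015},
])

```text
time: 23.65
position: [0.5687, 0.0295, 0.2919]
ee_rot: [0.001, -0.291, 0.957, -0.0]
contact_force: [0.2, -0.7, -0.5]
opening: 0.359
grip_force: 59.5
```

Emit:
apply_moves([
  {"linear":[0.02,0.035,0],"turn":[0,0,8],"grip":0.015},
  {"linear":[0.0415,0.0715,0],"turn":[0,0,16],"grip":0.015},
  {"linear":[0.0415,0.0715,-0.02],"turn":[0,0,24],"grip":0.015},
  {"linear":[0.0415,0.0715,-0.05],"turn":[0,0,27.4],"grip":0.015},
  {"linear":[0.0415,0.0715,-0.08],"turn":[0,0,27.4],"grip":0.015},
])

```text
time: 24.15
position: [0.6101, 0.1001, 0.2111]
ee_rot: [0.001, -0.508, 0.862, -0.001]
contact_force: [0.2, -0.5, -0.8]
opening: 0.359
grip_force: 59.5
```

Emit:
apply_moves([
  {"linear":[0,0,-0.04],"turn":[0,0,0],"grip":0.015},
  {"linear":[0,0,-0.07],"turn":[0,0,0],"grip":0.015},
  {"linear":[0,0,-0.085],"turn":[0,0,0],"grip":0.015},
  {"linear":[0,0,-0.089],"turn":[0,0,0],"grip":0.015},
  {"linear":[0,0,-0.089],"turn":[0,0,0],"grip":0.015},
])

```text
time: 24.65
position: [0.6096, 0.0994, 0.1221]
ee_rot: [0.0, -0.507, 0.862, -0.0]
contact_force: [0.4, -0.4, -0.8]
opening: 0.356
grip_force: 59.6
```

Now I release, lift and retreat towards the key (0.64, -0.255), and check the loaded dish.

Emit:
apply_moves([
  {"linear":[0,0,0],"turn":[0,0,0],"grip":0.05},
  {"linear":[0,0,0],"turn":[0,0,0],"grip":0.05},
  {"linear":[0,0,0],"turn":[0,0,0],"grip":0.05},
  {"linear":[0,0,0.04],"turn":[0,0,0],"grip":0.05},
  {"linear":[0,0,0.085],"turn":[0,0,0],"grip":0.05},
])

```text
time: 25.15
position: [0.6082, 0.0993, 0.2063]
ee_rot: [-0.002, -0.507, 0.862, 0.001]
contact_force: [1.5, 1.1, -0.2]
opening: 0.587
grip_force: 0.0
```

Emit:
apply_moves([
  {"linear":[0,-0.03,0.04],"turn":[0,0,-8],"grip":0.05},
  {"linear":[0,-0.07,0.07],"turn":[0,0,-16],"grip":0.05},
  {"linear":[0,-0.11,0.07],"turn":[0,0,-24],"grip":0.05},
  {"linear":[0,-0.15,0.07],"turn":[0,0,-32],"grip":0.05},
  {"linear":[0,-0.19,0.07],"turn":[0,0,-40],"grip":0.05},
])

```text
time: 25.65
position: [0.6098, -0.0921, 0.2779]
ee_rot: [0.001, -0.178, 0.984, -0.0]
contact_force: [1.3, -0.1, -0.1]
opening: 0.585
grip_force: 0.0
```

Emit:
apply_moves([
  {"linear":[0,-0.04,0],"turn":[0,0,-8],"grip":0.05},
  {"linear":[0.01,-0.08,0],"turn":[0,0,-16],"grip":0.05},
  {"linear":[0.015,-0.12,0],"turn":[0,0,-21],"grip":0.05},
  {"linear":[0.02,-0.16,0],"turn":[0,0,-21],"grip":0.05},
  {"linear":[0.02,-0.16,0],"turn":[0,0,-21],"grip":0.05},
])

```text
time: 26.15
position: [0.6295, -0.256, 0.2763]
ee_rot: [0.0, 0.004, 1.0, -0.001]
contact_force: [-0.0, 1.0, -0.4]
opening: 0.586
grip_force: 0.0
```

Run:
```python
from h import *
c=cam("wrist");c=cam("wrist"); s=read_state(); print(s["position"],s["ee_rot"])
for q,z in [("key_grip",.072)]:
  for m in nets.mark_of("wrist",q): print(round(m["score"],2),m["uv"],toplane(c,m["uv"],z))
t=cam("top"); 
a=cv2.resize(c["img"][:,:,::-1],None,fx=.9,fy=.9); b=cv2.resize(t["img"][80:230,150:350,::-1],None,fx=1.65,fy=2.304); b=cv2.resize(t["img"][80:250,150:320,::-1],(345,345))
cv2.imwrite("pics/m10.png",np.hstack([a,np.vstack([b,np.zeros((a.shape[0]-345,345,3),np.uint8)]) if a.shape[0]>345 else b[:a.shape[0]]])[:, :800]); np.savez("w10.npz",eye=c["eye"],Rm=c["Rm"],f=c["f"],cx=c["cx"],cy=c["cy"],img=c["img"])
```

```text
[ 0.629 -0.252  0.277] [-0.     0.002  1.     0.   ]
0.69 [251.7, 179.6] [[ 0.643 -0.259  0.072]]
```

View pics/m10.png

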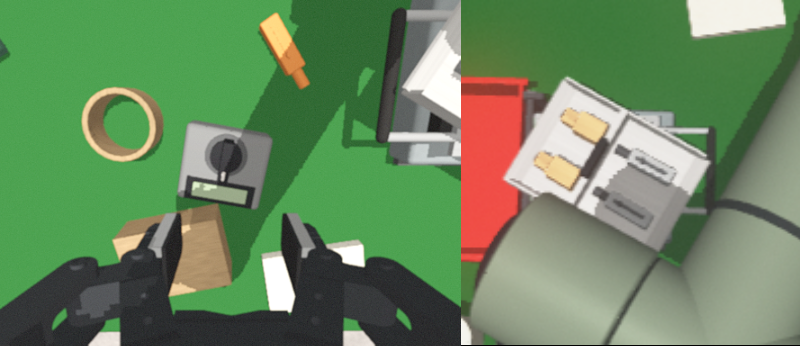

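The right view shows both feet in the short section and both bolts in the long section. The key's bar on the console is at about (228,160) in the left view. I enlarge it to get the bar's angle.

Run:
```python
from h import *
d=np.load("w10.npz"); c={k:d[k] for k in d.files}; save(c,"k10.png",(190,125,310,240),5)
print(proj(c,[[.643,-.259,.088],[.643,-.259,.056]]))
```

```text
[[251.787 182.859]
 [252.212 175.998]]
```

View pics/k10.png

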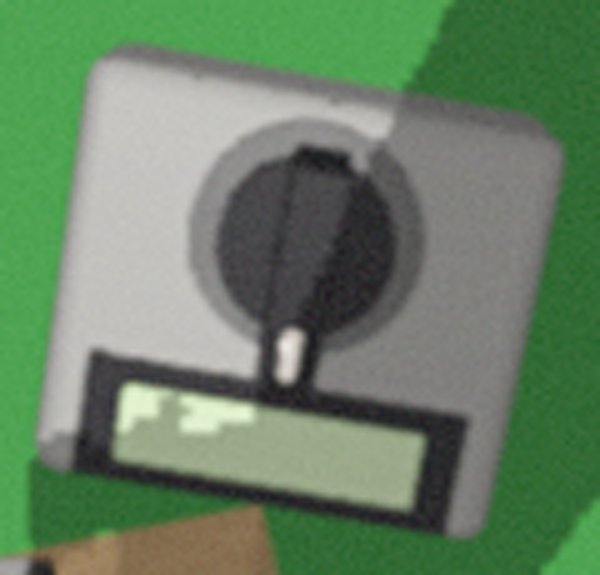

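Run:
```python
from h import *
d=np.load("w10.npz"); c={k:d[k] for k in d.files}
w=toplane(c,[[190+325/5,125+165/5],[190+290/5,125+386/5]],.088); print(w,w.mean(0)); e=w[1]-w[0]; print(np.hypot(*e[:2]),np.degrees(np.arctan2(e[1],e[0])))
print(read_state()["position"])
```

```text
[[ 0.618 -0.256  0.088]
 [ 0.664 -0.263  0.088]] [ 0.641 -0.259  0.088]
0.046634146521093246 -9.357921794411332
[ 0.63  -0.25   0.277]
```

Emit:
apply_moves([
  {"linear":[0.011,-0.0085,-0.04],"turn":[0,0,-5],"grip":0.05},
  {"linear":[0.011,-0.0085,-0.085],"turn":[0,0,-9.4],"grip":0.05},
  {"linear":[0.011,-0.0085,-0.13],"turn":[0,0,-9.4],"grip":0.05},
  {"linear":[0.011,-0.0085,-0.17],"turn":[0,0,-9.4],"grip":0.05},
  {"linear":[0.011,-0.0085,-0.195],"turn":[0,0,-9.4],"grip":0.05},
])

```text
time: 26.85
position: [0.6391, -0.2562, 0.0786]
ee_rot: [-0.002, 0.082, 0.997, 0.001]
contact_force: [0.5, -0.4, 0.4]
opening: 0.586
grip_force: 0.0
```

Emit:
apply_moves([
  {"linear":[0,0,-0.01],"turn":[0,0,0],"grip":0.05},
  {"linear":[0,0,-0.017],"turn":[0,0,0],"grip":0.05},
  {"linear":[0,0,-0.017],"turn":[0,0,0],"grip":0.05},
])

```text
time: 27.15
position: [0.6411, -0.2586, 0.0653]
ee_rot: [0.0, 0.083, 0.997, -0.0]
contact_force: [0.4, -0.0, -0.1]
opening: 0.586
grip_force: 0.0
```

Emit:
apply_moves([
  {"linear":[0,0,0],"turn":[0,0,0],"grip":0.004},
  {"linear":[0,0,0],"turn":[0,0,0],"grip":0.004},
  {"linear":[0,0,0],"turn":[0,0,0],"grip":0.004},
  {"linear":[0,0,0],"turn":[0,0,0],"grip":0.004},
  {"linear":[0,0,0],"turn":[0,0,0],"grip":0.004},
], squeeze=50)

```text
time: 27.65
position: [0.6414, -0.2604, 0.0665]
ee_rot: [0.001, 0.084, 0.996, -0.001]
contact_force: [-0.4, -2.1, 5.4]
opening: 0.144
grip_force: 50.6
```

Gripped: the opening is about 12 mm, matching the 13 mm bar. Now I twist clockwise.

Emit:
apply_moves([
  {"linear":[0,0,0],"turn":[0,0,-7],"grip":0.004},
  {"linear":[0,0,0],"turn":[0,0,-14],"grip":0.004},
  {"linear":[0,0,0],"turn":[0,0,-21],"grip":0.004},
  {"linear":[0,0,0],"turn":[0,0,-28],"grip":0.004},
  {"linear":[0,0,0],"turn":[0,0,-35],"grip":0.004},
])

```text
time: 28.15
position: [0.6412, -0.2611, 0.0665]
ee_rot: [0.001, 0.381, 0.924, -0.001]
contact_force: [-1.9, -3.9, 6.1]
opening: 0.144
grip_force: 50.2
```

Emit:
apply_moves([
  {"linear":[0,0,0],"turn":[0,0,-7],"grip":0.004},
  {"linear":[0,0,0],"turn":[0,0,-14],"grip":0.004},
  {"linear":[0,0,0],"turn":[0,0,-21],"grip":0.004},
  {"linear":[0,0,0],"turn":[0,0,-28],"grip":0.004},
  {"linear":[0,0,0],"turn":[0,0,-32],"grip":0.004},
])

```text
time: 28.65
position: [0.6405, -0.2615, 0.0665]
ee_rot: [0.002, 0.621, 0.784, -0.002]
contact_force: [-3.6, -5.0, 7.4]
opening: 0.137
grip_force: 50.3
```

```bash
python3 -c "
from h import *
s=read_state(); print(s['ft_torque'],s['contact_force'],s['ee_rot'],s['grip_force'],s['qpos'])"
```

```text
[-0.93   0.816  0.163] [-3.557 -4.972  7.427] [ 0.002  0.621  0.784 -0.002] 50.27830123901367 [-0.493  0.716  0.017  0.87  -0.004  0.848]
```

Emit:
apply_moves([
  {"linear":[0,0,0],"turn":[0,0,-3],"grip":0.004},
  {"linear":[0,0,0],"turn":[0,0,-5],"grip":0.004},
  {"linear":[0,0,0],"turn":[0,0,-7],"grip":0.004},
  {"linear":[0,0,0],"turn":[0,0,-7],"grip":0.004},
  {"linear":[0,0,0],"turn":[0,0,-7],"grip":0.004},
])

```text
time: 29.15
position: [0.6404, -0.2615, 0.0665]
ee_rot: [0.002, 0.665, 0.747, -0.002]
contact_force: [-4.5, -4.5, 6.7]
opening: 0.135
grip_force: 59.4
```

```bash
python3 -c "
from h import *
s=read_state(); print(s['ft_torque'],s['contact_force'],s['ee_rot'],s['grip_force'])"
```

```text
[-1.101  0.924  1.431] [-4.488 -4.506  6.726] [ 0.002  0.665  0.747 -0.002] 59.41913881979417
```

The moment jumped to 1.4 N m, so the key is at its stop. I turn back with it and let go.

Emit:
apply_moves([
  {"linear":[0,0,0],"turn":[0,0,8],"grip":0.004},
  {"linear":[0,0,0],"turn":[0,0,16],"grip":0.004},
  {"linear":[0,0,0],"turn":[0,0,24],"grip":0.004},
  {"linear":[0,0,0],"turn":[0,0,32],"grip":0.004},
  {"linear":[0,0,0],"turn":[0,0,40],"grip":0.004},
])

```text
time: 29.65
position: [0.6412, -0.2611, 0.0665]
ee_rot: [0.001, 0.368, 0.93, -0.001]
contact_force: [-1.9, -4.1, 5.3]
opening: 0.143
grip_force: 50.2
```

Emit:
apply_moves([
  {"linear":[0,0,0],"turn":[0,0,8],"grip":0.004},
  {"linear":[0,0,0],"turn":[0,0,16],"grip":0.004},
  {"linear":[0,0,0],"turn":[0,0,24],"grip":0.004},
  {"linear":[0,0,0],"turn":[0,0,30],"grip":0.03},
  {"linear":[0,0,0],"turn":[0,0,30],"grip":0.06},
])

```text
time: 30.15
position: [0.6407, -0.259, 0.0649]
ee_rot: [0.0, 0.118, 0.993, 0.0]
contact_force: [0.1, -0.5, 0.9]
opening: 0.471
grip_force: 0.0
```

Emit:
apply_moves([
  {"linear":[0,0,0],"turn":[0,0,0],"grip":0.06},
  {"linear":[0,0,0],"turn":[0,0,0],"grip":0.06},
  {"linear":[0,0,0.04],"turn":[0,0,0],"grip":0.06},
  {"linear":[0,0,0.09],"turn":[0,0,0],"grip":0.06},
  {"linear":[0,0,0.14],"turn":[0,0,0],"grip":0.06},
])

```text
time: 30.65
position: [0.64, -0.2587, 0.2054]
ee_rot: [-0.001, 0.118, 0.993, 0.0]
contact_force: [1.3, -0.6, 0.3]
opening: 0.705
grip_force: 0.0
```

Emit:
apply_moves([
  {"linear":[-0.01,0.03,0.04],"turn":[0,0,0],"grip":0.06},
  {"linear":[-0.02,0.07,0.07],"turn":[0,0,0],"grip":0.06},
  {"linear":[-0.03,0.11,0.07],"turn":[0,0,0],"grip":0.06},
  {"linear":[-0.04,0.15,0.07],"turn":[0,0,0],"grip":0.06},
  {"linear":[-0.05,0.17,0.07],"turn":[0,0,0],"grip":0.06},
])

```text
time: 31.15
position: [0.59, -0.086, 0.2753]
ee_rot: [0.0, 0.117, 0.993, 0.0]
contact_force: [0.3, -0.7, -0.2]
opening: 0.703
grip_force: 0.0
```

Run:
```python
from h import *
c=cam("wrist");c=cam("wrist"); s=read_state(); print(s["position"],s["ee_rot"],s["qpos"])
save(c,"w11.png",k=1.4)
for q,z in [("dish_grip",.159),("dish_mid",.107),("handle",.09)]:
  for m in nets.mark_of("wrist",q): print(q,round(m["score"],2),m["uv"],toplane(c,m["uv"],z))
np.savez("w11.npz",eye=c["eye"],Rm=c["Rm"],f=c["f"],cx=c["cx"],cy=c["cy"],img=c["img"])
```

```text
[ 0.589 -0.086  0.275] [-0.     0.116  0.993  0.   ] [-0.269  0.39   0.014  1.195  0.001 -0.036]
dish_grip 0.72 [456.2, 94.9] [[0.553 0.077 0.159]]
dish_mid 0.71 [421.7, 98.1] [[0.555 0.076 0.107]]
handle 0.66 [245.1, 136.2] [[ 0.553 -0.087  0.09 ]]
```

View pics/w11.png

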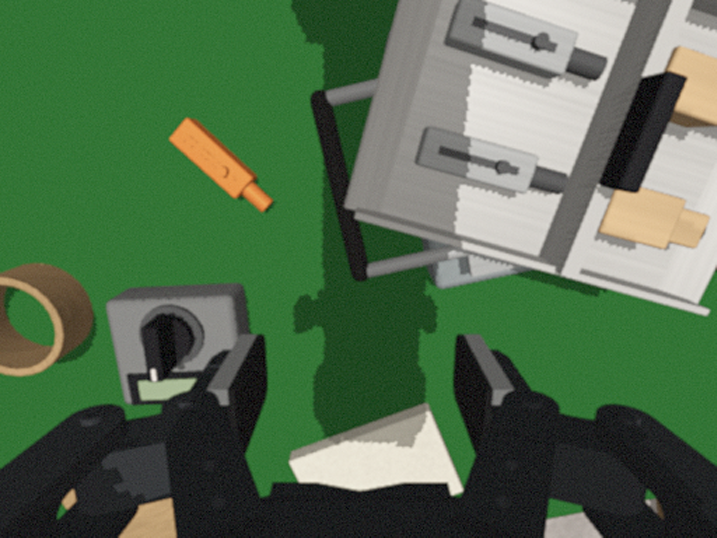

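The key is back at rest, and the bolts and feet lie in place. I measure the dish and cradle directions from the lip edge and the handle bar.

Run:
```python
from h import *
d=np.load("w11.npz"); c={k:d[k] for k in d.files}; k=1/1.4
def line(n,a,b,z):
    w=toplane(c,np.array([a,b])*k,z); e=w[1]-w[0]; print(n,w[:,:2].tolist(),"ang %.1f"%(np.degrees(np.arctan2(e[1],e[0]))%180), w.mean(0))
line("handle",(318,97),(361,275),.09); line("lip",(347,208),(405,0),.117)
line("tabtop",(671,75),(627,189),.171); line("side outer",(357,216),(708,313),.137)
line("divider foot",(543,268),(630,0),.107)
s=cam("side")
```

```text
handle [[0.4897666695857877, -0.08840606998676795], [0.61490383529576, -0.08886799247232688]] ang 179.8 [ 0.552 -0.089  0.09 ]
lip [[0.561705234764198, -0.08569599285167233], [0.4532511448941738, -0.02487394024206014]] ang 150.7 [ 0.507 -0.055  0.117]
tabtop [[0.5280148065498113, 0.0876709473337851], [0.5788985702592485, 0.0620477384941958]] ang 153.3 [0.553 0.075 0.171]
side outer [[0.5652132275322236, -0.07986799161623226], [0.6776512235104007, 0.12402575888837371]] ang 61.1 [0.621 0.022 0.137]
divider foot [[0.6342246449418822, 0.035129376697624976], [0.48167686585662656, 0.10675615042248014]] ang 154.8 [0.558 0.071 0.107]
```

Emit:
apply_moves([
  {"linear":[0,0.02,0],"turn":[0,0,8.4],"grip":0.06},
  {"linear":[-0.01,0.05,0],"turn":[0,0,16.8],"grip":0.06},
  {"linear":[-0.02,0.09,0],"turn":[0,0,25.2],"grip":0.06},
  {"linear":[-0.03,0.13,0],"turn":[0,0,33.6],"grip":0.06},
  {"linear":[-0.037,0.162,0],"turn":[0,0,42],"grip":0.06},
])

```text
time: 31.95
position: [0.5536, 0.0735, 0.2744]
ee_rot: [-0.0, -0.248, 0.969, 0.0]
contact_force: [1.9, 0.6, -0.6]
opening: 0.7
grip_force: 0.0
```

Emit:
apply_moves([
  {"linear":[0,0,0],"turn":[0,0,8.4],"grip":0.06},
  {"linear":[0,0,0],"turn":[0,0,16.8],"grip":0.06},
  {"linear":[0,0,0],"turn":[0,0,25.2],"grip":0.06},
  {"linear":[0,0,0],"turn":[0,0,33.6],"grip":0.06},
  {"linear":[0,0,0],"turn":[0,0,42],"grip":0.06},
])

```text
time: 32.45
position: [0.5544, 0.0718, 0.2743]
ee_rot: [-0.0, -0.579, 0.816, 0.0]
contact_force: [-0.2, 0.2, -0.5]
opening: 0.702
grip_force: 0.0
```

Emit:
apply_moves([
  {"linear":[0,0,0],"turn":[0,0,8.4],"grip":0.06},
  {"linear":[0,0,0],"turn":[0,0,16.8],"grip":0.06},
  {"linear":[0,0,0],"turn":[0,0,25.2],"grip":0.06},
  {"linear":[0,0,0],"turn":[0,0,33.6],"grip":0.06},
  {"linear":[0,0,0],"turn":[0,0,42],"grip":0.06},
])

```text
time: 32.95
position: [0.5544, 0.0716, 0.2743]
ee_rot: [0.0, 0.832, -0.554, -0.0]
contact_force: [0.7, -0.5, 0.1]
opening: 0.702
grip_force: 0.0
```

Emit:
apply_moves([
  {"linear":[0,0,0],"turn":[0,0,8.4],"grip":0.06},
  {"linear":[0,0,0],"turn":[0,0,16.8],"grip":0.06},
  {"linear":[0,0,-0.03],"turn":[0,0,25.2],"grip":0.06},
  {"linear":[0,0,-0.06],"turn":[0,0,33.6],"grip":0.06},
  {"linear":[0,0,-0.08],"turn":[0,0,38.3],"grip":0.06},
])

```text
time: 33.45
position: [0.5535, 0.0716, 0.1924]
ee_rot: [0.0, 0.968, -0.251, -0.001]
contact_force: [-0.3, -0.0, -0.9]
opening: 0.702
grip_force: 0.0
```

Run:
```python
from h import *
c=cam("wrist");c=cam("wrist"); s=read_state(); print(s["position"],s["ee_rot"],s["qpos"],s["contact_force"])
a=s["ee_rot"]; print("yaw",2*np.degrees(np.arctan2(a[2],a[1]))-90)
```

```text
[0.552 0.072 0.191] [ 0.001  0.967 -0.253 -0.003] [-0.003  0.372 -0.232  0.973 -0.    -2.632] [-0.178  0.392  0.091]
yaw -119.35896634748033
```

Emit:
apply_moves([
  {"linear":[0,0.0045,-0.015],"turn":[0,0,0],"grip":0.05},
  {"linear":[0,0.0045,-0.03],"turn":[0,0,0],"grip":0.05},
  {"linear":[0,0.0045,-0.041],"turn":[0,0,0],"grip":0.05},
  {"linear":[0,0.0045,-0.041],"turn":[0,0,0],"grip":0.05},
  {"linear":[0,0.0045,-0.041],"turn":[0,0,0],"grip":0.05},
])

```text
time: 34.05
position: [0.5541, 0.0771, 0.1543]
ee_rot: [-0.0, 0.968, -0.253, 0.0]
contact_force: [-0.8, 0.4, 1.1]
opening: 0.582
grip_force: 0.0
```

Emit:
apply_moves([
  {"linear":[0,0,0],"turn":[0,0,0],"grip":0.004},
  {"linear":[0,0,0],"turn":[0,0,0],"grip":0.004},
  {"linear":[0,0,0],"turn":[0,0,0],"grip":0.004},
  {"linear":[0,0,0],"turn":[0,0,0],"grip":0.004},
  {"linear":[0,0,0],"turn":[0,0,0],"grip":0.004},
], squeeze=50)

```text
time: 34.55
position: [0.5538, 0.0767, 0.1545]
ee_rot: [0.001, 0.968, -0.252, 0.001]
contact_force: [-1.9, -3.0, 5.6]
opening: 0.125
grip_force: 49.3
```

Tab gripped, with the opening at about 11 mm. I turn the dish clockwise by 151°.

Emit:
apply_moves([
  {"linear":[0,0,0],"turn":[0,0,-6],"grip":0.004},
  {"linear":[0,0,0],"turn":[0,0,-12],"grip":0.004},
  {"linear":[0,0,0],"turn":[0,0,-18],"grip":0.004},
  {"linear":[0,0,0],"turn":[0,0,-24],"grip":0.004},
  {"linear":[0,0,0],"turn":[0,0,-30],"grip":0.004},
])

```text
time: 35.05
position: [0.5535, 0.0765, 0.1545]
ee_rot: [0.001, 0.868, -0.496, 0.001]
contact_force: [-2.9, -3.5, 6.5]
opening: 0.123
grip_force: 49.4
```

Emit:
apply_moves([
  {"linear":[0,0,0],"turn":[0,0,-6],"grip":0.004},
  {"linear":[0,0,0],"turn":[0,0,-12],"grip":0.004},
  {"linear":[0,0,0],"turn":[0,0,-18],"grip":0.004},
  {"linear":[0,0,0],"turn":[0,0,-24],"grip":0.004},
  {"linear":[0,0,0],"turn":[0,0,-30],"grip":0.004},
])

```text
time: 35.55
position: [0.5533, 0.0764, 0.1545]
ee_rot: [0.001, 0.71, -0.704, 0.001]
contact_force: [-3.7, -3.5, 7.6]
opening: 0.128
grip_force: 49.5
```

Emit:
apply_moves([
  {"linear":[0,0,0],"turn":[0,0,-6],"grip":0.004},
  {"linear":[0,0,0],"turn":[0,0,-12],"grip":0.004},
  {"linear":[0,0,0],"turn":[0,0,-18],"grip":0.004},
  {"linear":[0,0,0],"turn":[0,0,-24],"grip":0.004},
  {"linear":[0,0,0],"turn":[0,0,-30],"grip":0.004},
])

```text
time: 36.05
position: [0.553, 0.0765, 0.1545]
ee_rot: [-0.001, -0.504, 0.864, -0.001]
contact_force: [-4.6, -3.5, 7.8]
opening: 0.125
grip_force: 49.6
```

Emit:
apply_moves([
  {"linear":[0,0,0],"turn":[0,0,-6],"grip":0.004},
  {"linear":[0,0,0],"turn":[0,0,-12],"grip":0.004},
  {"linear":[0,0,0],"turn":[0,0,-18],"grip":0.004},
  {"linear":[0,0,0],"turn":[0,0,-24],"grip":0.004},
  {"linear":[0,0,0],"turn":[0,0,-30],"grip":0.004},
])

```text
time: 36.55
position: [0.5527, 0.0767, 0.1545]
ee_rot: [-0.001, -0.263, 0.965, -0.001]
contact_force: [-5.1, -3.3, 8.4]
opening: 0.123
grip_force: 49.7
```

Emit:
apply_moves([
  {"linear":[0,0,0],"turn":[0,0,-6],"grip":0.004},
  {"linear":[0,0,0],"turn":[0,0,-12],"grip":0.004},
  {"linear":[0,0,0],"turn":[0,0,-18],"grip":0.004},
  {"linear":[0,0,0],"turn":[0,0,-24],"grip":0.004},
  {"linear":[0,0,0],"turn":[0,0,-31],"grip":0.004},
])

```text
time: 37.05
position: [0.5526, 0.077, 0.1545]
ee_rot: [-0.001, 0.004, 1.0, -0.001]
contact_force: [-5.4, -2.7, 8.3]
opening: 0.13
grip_force: 49.7
```

Run:
```python
from h import *
c=cam("wrist"); t=cam("top"); s=read_state(); print(s["position"],s["ee_rot"],s["qpos"],s["opening"])
a=cv2.resize(c["img"][:,:,::-1],(460,345)); b=cv2.resize(t["img"][80:250,130:300,::-1],(340,345)); cv2.imwrite("pics/m12.png",np.hstack([a,b]))
```

```text
[0.553 0.077 0.154] [-0.001  0.003  1.    -0.   ] [ 0.007  0.404 -0.285  0.883 -0.001  0.013] 0.12753519171194944
```

View pics/m12.png

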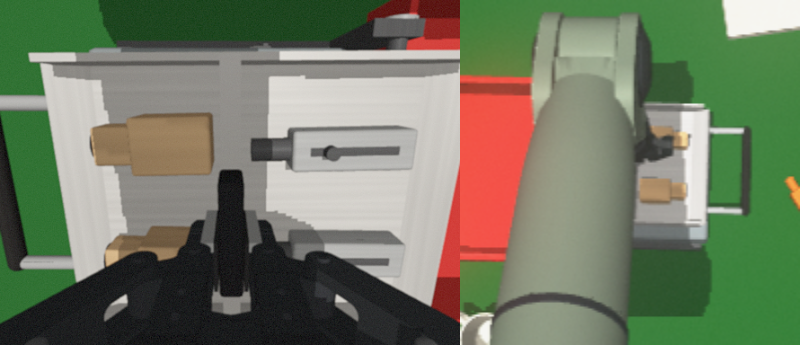

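The dish is aligned: the short section, with the feet, faces the handle and the bolts face the basket. I release the tab and move to the handle bar.

Emit:
apply_moves([
  {"linear":[0,0,0],"turn":[0,0,0],"grip":0.04},
  {"linear":[0,0,0],"turn":[0,0,0],"grip":0.04},
  {"linear":[0,0,0],"turn":[0,0,0],"grip":0.04},
  {"linear":[0,0,0.04],"turn":[0,0,0],"grip":0.04},
  {"linear":[0,0,0.09],"turn":[0,0,0],"grip":0.04},
])

```text
time: 37.65
position: [0.5518, 0.0775, 0.2421]
ee_rot: [-0.003, 0.002, 1.0, 0.0]
contact_force: [1.9, 0.6, 0.7]
opening: 0.465
grip_force: 0.0
```

Emit:
apply_moves([
  {"linear":[0,-0.045,0],"turn":[0,0,0],"grip":0.04},
  {"linear":[0,-0.09,0],"turn":[0,0,0],"grip":0.04},
  {"linear":[0,-0.135,0],"turn":[0,0,0],"grip":0.04},
  {"linear":[0,-0.166,-0.02],"turn":[0,0,0],"grip":0.04},
  {"linear":[0,-0.166,-0.06],"turn":[0,0,0],"grip":0.04},
])

```text
time: 38.15
position: [0.5566, -0.0933, 0.1859]
ee_rot: [0.004, 0.005, 1.0, -0.002]
contact_force: [0.8, 0.9, -0.0]
opening: 0.462
grip_force: 0.0
```

Run:
```python
from h import *
c=cam("wrist");c=cam("wrist"); s=read_state(); print(s["position"],s["ee_rot"],s["contact_force"])
for q,z in [("handle",.09)]:
  for m in nets.mark_of("wrist",q): print(q,round(m["score"],2),m["uv"],toplane(c,m["uv"],z))
save(c,"w13.png")
```

```text
[ 0.55  -0.089  0.179] [-0.004  0.003  1.     0.001] [-1.312  0.137  0.079]
handle 0.96 [259.6, 202.1] [[ 0.554 -0.088  0.09 ]]
handle 0.17 [446.1, 271.1] [[0.61  0.054 0.09 ]]
```

View pics/w13.png

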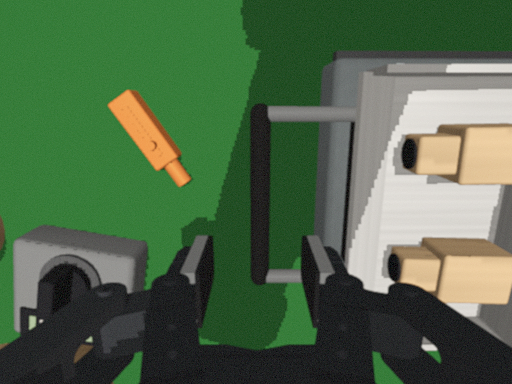

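The bar at column 260 is midway between the fingers. I descend and pinch it lightly.

Emit:
apply_moves([
  {"linear":[0,0,-0.04],"turn":[0,0,0],"grip":0.04},
  {"linear":[0,0,-0.075],"turn":[0,0,0],"grip":0.04},
  {"linear":[0,0,-0.1],"turn":[0,0,0],"grip":0.04},
  {"linear":[0,0,-0.11],"turn":[0,0,0],"grip":0.04},
  {"linear":[0,0,-0.11],"turn":[0,0,0],"grip":0.04},
])

```text
time: 38.8
position: [0.5537, -0.0879, 0.0738]
ee_rot: [-0.0, 0.001, 1.0, 0.0]
contact_force: [0.4, -0.0, 0.6]
opening: 0.468
grip_force: 0.0
```

Emit:
apply_moves([
  {"linear":[0,0,0],"turn":[0,0,0],"grip":0.004},
  {"linear":[0,0,0],"turn":[0,0,0],"grip":0.004},
  {"linear":[0,0,0],"turn":[0,0,0],"grip":0.004},
  {"linear":[0,0,0],"turn":[0,0,0],"grip":0.004},
  {"linear":[0,0,0],"turn":[0,0,0],"grip":0.004},
], squeeze=35)

```text
time: 39.3
position: [0.5553, -0.0881, 0.0757]
ee_rot: [0.002, 0.002, 1.0, 0.0]
contact_force: [-0.9, 3.5, 6.6]
opening: 0.147
grip_force: 34.2
```

Next I swing the bar along its arc, tilting the tool by half the cradle angle.

Emit:
apply_moves([
  {"linear":[0,0,0.0188],"turn":[-2,0,0],"grip":0.004},
  {"linear":[0,0.0013,0.0376],"turn":[-4,0,0],"grip":0.004},
  {"linear":[0,0.0039,0.0562],"turn":[-6,0,0],"grip":0.004},
  {"linear":[0,0.0079,0.0746],"turn":[-8,0,0],"grip":0.004},
  {"linear":[0,0.013,0.0926],"turn":[-10,0,0],"grip":0.004},
])

```text
time: 39.8
position: [0.5553, -0.0749, 0.1675]
ee_rot: [0.002, 0.002, 0.996, -0.087]
contact_force: [6.5, 3.6, -5.7]
opening: 0.148
grip_force: 34.1
```

Run:
```python
from h import *
s=read_state(); print(s["position"],s["ee_rot"],s["contact_force"],s["opening"],s["qpos"])
```

```text
[ 0.555 -0.075  0.168] [ 0.002  0.002  0.996 -0.087] [ 6.496  3.625 -5.655] 0.1480506947307306 [-0.173  0.382 -0.295  0.859 -0.171 -0.172]
```

Emit:
apply_moves([
  {"linear":[0,0.0063,0.0176],"turn":[-2,0,0],"grip":0.004},
  {"linear":[0,0.014,0.0348],"turn":[-4,0,0],"grip":0.004},
  {"linear":[0,0.0228,0.0512],"turn":[-6,0,0],"grip":0.004},
  {"linear":[0,0.0327,0.067],"turn":[-8,0,0],"grip":0.004},
  {"linear":[0,0.0437,0.0821],"turn":[-10,0,0],"grip":0.004},
])

```text
time: 40.3
position: [0.5558, -0.0312, 0.2497]
ee_rot: [0.003, 0.002, 0.985, -0.174]
contact_force: [8.5, 1.3, -7.2]
opening: 0.147
grip_force: 34.0
```

Emit:
apply_moves([
  {"linear":[0,0.012,0.0143],"turn":[-2,0,0],"grip":0.004},
  {"linear":[0,0.0249,0.0275],"turn":[-4,0,0],"grip":0.004},
  {"linear":[0,0.0388,0.04],"turn":[-6,0,0],"grip":0.004},
  {"linear":[0,0.0534,0.0513],"turn":[-8,0,0],"grip":0.004},
  {"linear":[0,0.0688,0.0616],"turn":[-10,0,0],"grip":0.004},
])

```text
time: 40.8
position: [0.5565, 0.0371, 0.3119]
ee_rot: [0.004, 0.003, 0.966, -0.26]
contact_force: [10.7, -1.0, -5.3]
opening: 0.15
grip_force: 34.0
```

Emit:
apply_moves([
  {"linear":[0,0.0079,0.0048],"turn":[-1,0,0],"grip":0.004},
  {"linear":[0,0.0202,0.0114],"turn":[-2.5,0,0],"grip":0.004},
  {"linear":[0,0.0202,0.0114],"turn":[-2.5,0,0],"grip":0.004},
  {"linear":[0,0.0202,0.0114],"turn":[-2.5,0,0],"grip":0.004},
  {"linear":[0,0.0202,0.0114],"turn":[-2.5,0,0],"grip":0.004},
])

```text
time: 41.3
position: [0.5568, 0.0568, 0.3233]
ee_rot: [0.005, 0.003, 0.96, -0.28]
contact_force: [9.7, -0.8, -0.4]
opening: 0.147
grip_force: 34.6
```

Run:
```python
from h import *
s=read_state(); print(s["position"],s["ee_rot"],s["contact_force"],s["opening"],s["qpos"])
t=cam("top"); c=cam("side")
a=cv2.resize(c["img"][90:250,170:340,::-1],(425,400)); b=cv2.resize(t["img"][90:240,80:220,::-1],(373,400)); cv2.imwrite("pics/m14.png",np.hstack([a,b]))
for n in ("top","side"):
  for q in ("bolt0_c","foot0_c"): print(n,q,[(round(m["score"],2),np.round(m["uv"])) for m in nets.mark_of(n,q)])
```

```text
[0.557 0.057 0.323] [ 0.005  0.003  0.96  -0.28 ] [ 9.674 -0.766 -0.412] 0.14737073276705445 [ 0.254  0.427  0.067  1.362 -0.55   0.303]
top bolt0_c [(0.79, array([412., 258.])), (0.64, array([165., 175.])), (0.47, array([300., 179.]))]
top foot0_c [(0.71, array([184., 168.]))]
side bolt0_c [(0.47, array([288., 226.]))]
side foot0_c []
```

View pics/m14.png

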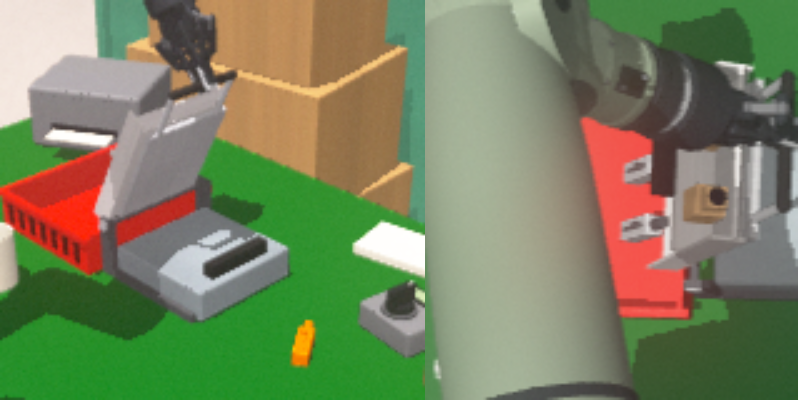

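The feet are held behind the divider and both bolts have slid out towards the basket, at about (159,154) and (161,175) in full top-view pixels. I've now viewed more pictures than the 14 allowed, so from here I check numerically only. I nudge to the stop and measure again.

Emit:
apply_moves([
  {"linear":[0,0.006,0.003],"turn":[-0.5,0,0],"grip":0.004},
  {"linear":[0,0.006,0.003],"turn":[-0.5,0,0],"grip":0.004},
  {"linear":[0,-0.01,-0.006],"turn":[0,0,0],"grip":0.004},
  {"linear":[0,0.006,0.003],"turn":[-0.5,0,0],"grip":0.004},
  {"linear":[0,0.006,0.003],"turn":[-0.5,0,0],"grip":0.004},
])

```text
time: 42.1
position: [0.5563, 0.0632, 0.3266]
ee_rot: [0.004, 0.003, 0.959, -0.285]
contact_force: [7.5, -1.1, -0.5]
opening: 0.147
grip_force: 35.6
```

```bash
cat > chk.py <<'E'
from h import *
s=read_state(); print(s["position"],s["contact_force"],s["opening"])
t=cam("top")
for q in ("bolt0_c","foot0_c","handle","dish_grip"):
    for m in nets.silhouettes("top",q): print(q,round(m["score"],2),np.round(m["bbox"]),int(m["region"].sum()),t["img"][m["region"]].mean(0).round(), "at z.016:",toplane(t,[[m["bbox"][0],(m["bbox"][1]+m["bbox"][3])/2],[m["bbox"][2],(m["bbox"][1]+m["bbox"][3])/2]],.016)[:,:2].tolist())
# grey (unsaturated) pixels inside the basket footprint
fl=proj(t,[[.43,.21,.005],[.43,.43,.005],[.68,.43,.005],[.68,.21,.005]]); 
mk=np.zeros(t["img"].shape[:2],np.uint8); cv2.fillConvexPoly(mk,fl.astype(np.int32),1)
im=t["img"].astype(int); g=((im.max(2)-im.min(2))<25)&(mk>0)
n,l,st,ce=cv2.connectedComponentsWithStats(g.astype(np.uint8))
for i in range(1,n):
    if st[i,4]>25: print("grey",st[i],ce[i].round(),im[l==i].mean(0).round(),toplane(t,ce[i],.016)[0])
E
python3 chk.py
```

```text
[0.556 0.063 0.327] [ 7.513 -1.099 -0.488] 0.14744912907554864
bolt0_c 0.65 [401. 249. 431. 271.] 237 [ 70. 197. 188.] at z.016: [[0.27228867848979493, -0.48812130617419697], [0.27362232839562967, -0.5775569958351049]]
bolt0_c 0.61 [156. 169. 170. 181.] 155 [162. 137. 136.] at z.016: [[0.5249311204137436, 0.27512875613609], [0.5255717967659173, 0.23109406348245565]]
bolt0_c 0.6 [294. 167. 312. 192.] 194 [240. 167.  73.] at z.016: [[0.5164462782372481, -0.15937311359741352], [0.5172461908939114, -0.21427561414316587]]
foot0_c 0.64 [324. 131. 330. 143.] 155 [69. 71. 65.] at z.016: [[0.6560833593271757, -0.2519913977851774], [0.6563802451890113, -0.27263757302662023]]
foot0_c 0.49 [176. 162. 192. 175.] 217 [138. 109.  85.] at z.016: [[0.5473968833660501, 0.21397390542309497], [0.5481563536370653, 0.161667819242309]]
handle 0.6 [162. 114. 216. 193.] 1783 [135. 127. 123.] at z.016: [[0.5953194633543674, 0.2591555047332003], [0.5978031944265809, 0.08730710401049253]]
handle 0.2 [350. 139. 384. 168.] 506 [143. 131.  85.] at z.016: [[0.6040706615265878, -0.3351666284872857], [0.6056371504747875, -0.44355306179450094]]
dish_grip 0.85 [166. 115. 202. 195.] 1166 [141. 129. 125.] at z.016: [[0.5906421379846752, 0.2475645147430478], [0.5922752015599413, 0.13462544992948255]]
grey [ 108  127   72   64 1443] [145. 149.] [135. 129. 118.] [0.607 0.314 0.016]
grey [155 149   9  10  69] [159. 154.] [160. 146. 145.] [0.593 0.268 0.016]
grey [111 185  37  21 318] [129. 199.] [145. 143. 123.] [0.449 0.356 0.016]
```

Both bolts rest in the basket and are stationary. I lower the cradle along the reverse arc.

Emit:
apply_moves([
  {"linear":[0,-0.0142,-0.0073],"turn":[1.5,0,0],"grip":0.004},
  {"linear":[0,-0.0262,-0.0144],"turn":[3,0,0],"grip":0.004},
  {"linear":[0,-0.0416,-0.0247],"turn":[5,0,0],"grip":0.004},
  {"linear":[0,-0.0562,-0.036],"turn":[7,0,0],"grip":0.004},
  {"linear":[0,-0.0701,-0.0485],"turn":[9,0,0],"grip":0.004},
])

```text
time: 42.85
position: [0.5555, -0.0075, 0.2774]
ee_rot: [0.003, 0.003, 0.978, -0.207]
contact_force: [3.6, 0.8, -0.5]
opening: 0.148
grip_force: 35.1
```

Emit:
apply_moves([
  {"linear":[0,-0.0129,-0.0132],"turn":[2,0,0],"grip":0.004},
  {"linear":[0,-0.0249,-0.0275],"turn":[4,0,0],"grip":0.004},
  {"linear":[0,-0.0359,-0.0426],"turn":[6,0,0],"grip":0.004},
  {"linear":[0,-0.0458,-0.0584],"turn":[8,0,0],"grip":0.004},
  {"linear":[0,-0.0546,-0.0748],"turn":[10,0,0],"grip":0.004},
])

```text
time: 43.35
position: [0.5549, -0.062, 0.2017]
ee_rot: [0.002, 0.002, 0.993, -0.121]
contact_force: [2.3, 2.7, -2.0]
opening: 0.148
grip_force: 34.2
```

Emit:
apply_moves([
  {"linear":[0,-0.0077,-0.0172],"turn":[2,0,0],"grip":0.004},
  {"linear":[0,-0.014,-0.0348],"turn":[4,0,0],"grip":0.004},
  {"linear":[0,-0.0191,-0.0528],"turn":[6,0,0],"grip":0.004},
  {"linear":[0,-0.0231,-0.0712],"turn":[8,0,0],"grip":0.004},
  {"linear":[0,-0.0257,-0.0898],"turn":[10,0,0],"grip":0.004},
])

```text
time: 43.85
position: [0.5547, -0.087, 0.1115]
ee_rot: [0.002, 0.002, 0.999, -0.033]
contact_force: [2.6, 2.7, -2.3]
opening: 0.146
grip_force: 34.1
```

Emit:
apply_moves([
  {"linear":[0,-0.0013,-0.0188],"turn":[2,0,0],"grip":0.004},
  {"linear":[0,-0.0013,-0.028],"turn":[3,0,0],"grip":0.004},
  {"linear":[0,-0.0013,-0.0345],"turn":[3.7,0,0],"grip":0.004},
  {"linear":[0,-0.0013,-0.0366],"turn":[4,0,0],"grip":0.004},
  {"linear":[0,-0.0013,-0.0366],"turn":[4,0,0],"grip":0.004},
])

```text
time: 44.35
position: [0.5559, -0.0882, 0.0808]
ee_rot: [0.003, 0.002, 1.0, 0.0]
contact_force: [-10.4, 7.4, 37.9]
opening: 0.148
grip_force: 39.7
```

The cradle is on its rest and the arm is pressing slightly, so I release and retreat.

Emit:
apply_moves([
  {"linear":[0,0,0.006],"turn":[0,0,0],"grip":0.04},
  {"linear":[0,0,0.006],"turn":[0,0,0],"grip":0.04},
  {"linear":[0,0,0.006],"turn":[0,0,0],"grip":0.04},
  {"linear":[0,0,0.04],"turn":[0,0,0],"grip":0.04},
  {"linear":[0,0,0.085],"turn":[0,0,0],"grip":0.04},
])

```text
time: 44.85
position: [0.5511, -0.0881, 0.1574]
ee_rot: [-0.003, 0.002, 1.0, 0.001]
contact_force: [1.3, 1.1, -0.0]
opening: 0.466
grip_force: 0.0
```

Emit:
apply_moves([
  {"linear":[0,-0.01,0.04],"turn":[0,0,0],"grip":0.04},
  {"linear":[-0.02,-0.04,0.08],"turn":[0,0,0],"grip":0.04},
  {"linear":[-0.05,-0.07,0.11],"turn":[0,0,0],"grip":0.04},
  {"linear":[-0.09,-0.1,0.13],"turn":[0,0,0],"grip":0.04},
  {"linear":[-0.13,-0.12,0.14],"turn":[0,0,0],"grip":0.04},
])

```text
time: 45.35
position: [0.4274, -0.2082, 0.2995]
ee_rot: [0.001, 0.002, 1.0, -0.001]
contact_force: [0.6, -1.2, 0.1]
opening: 0.468
grip_force: 0.0
```

Emit:
apply_moves([
  {"linear":[-0.02,-0.03,0],"turn":[0,0,0],"grip":0.04},
  {"linear":[-0.03,-0.06,0],"turn":[0,0,0],"grip":0.04},
  {"linear":[-0.03,-0.06,0],"turn":[0,0,0],"grip":0.04},
  {"linear":[-0.03,-0.06,0],"turn":[0,0,0],"grip":0.04},
  {"linear":[-0.03,-0.06,0],"turn":[0,0,0],"grip":0.04},
])

```text
time: 45.85
position: [0.3978, -0.2657, 0.2979]
ee_rot: [-0.0, 0.002, 1.0, 0.001]
contact_force: [0.7, 0.4, 0.0]
opening: 0.466
grip_force: 0.0
```

```bash
python3 chk.py
python3 - <<'E'
from h import *
t=cam("top"); c=cam("side")
for n,cc in (("top",t),("side",c)):
  for q,z in (("bolt0_c",.016),("foot0_c",.123),("handle",.09),("dish_mid",.107),("dish_grip",.159),("tape",0),("mug",0),("can",0),("key_grip",.072)):
    for m in nets.mark_of(n,q): print(n,q,round(m["score"],2),np.round(m["uv"]),toplane(cc,m["uv"],z)[0])
E
```

```text
[ 0.398 -0.266  0.298] [0.734 0.389 0.018] 0.4659318726726571
bolt0_c 0.61 [289. 166. 312. 193.] 243 [185. 117.  55.] at z.016: [[0.5181121757356867, -0.14273457440270598], [0.5191543659231918, -0.21427881574320534]]
bolt0_c 0.57 [402. 247. 430. 270.] 228 [ 70. 193. 183.] at z.016: [[0.2767025019645058, -0.4888546841889573], [0.2780133240375614, -0.5767952053049722]]
foot0_c 0.57 [217. 170. 243. 184.] 262 [231. 209. 159.] at z.016: [[0.522927839408584, 0.08412294177349906], [0.5241215716108777, 0.0021128690676521372]]
handle 0.83 [168. 130. 278. 196.] 4900 [219. 216. 212.] at z.016: [[0.5654721827604835, 0.2396008395964324], [0.5705073751697315, -0.10778790424432898]]
dish_grip 0.68 [165. 129. 259. 194.] 4656 [225. 221. 218.] at z.016: [[0.5685522245799095, 0.24888560766661216], [0.5728560462548938, -0.04813473919194199]]
grey [155 130  25  60 692] [171. 161.] [221. 212. 209.] [0.57  0.229 0.016]
top bolt0_c 0.78 [298. 181.] [ 0.514 -0.171  0.016]
top bolt0_c 0.56 [412. 258.] [ 0.277 -0.52   0.016]
top bolt0_c 0.44 [168. 175.] [0.525 0.238 0.016]
top foot0_c 0.76 [227. 177.] [0.504 0
[... 250 characters left out ...]
   ]
top mug 0.37 [213. 156.] [0.592 0.1   0.   ]
top can 0.71 [104. 228.] [0.358 0.435 0.   ]
top key_grip 0.71 [329. 136.] [ 0.644 -0.258  0.072]
side bolt0_c 0.73 [326. 309.] [ 0.277 -0.524  0.016]
side bolt0_c 0.64 [294. 228.] [ 0.513 -0.199  0.016]
side foot0_c 0.63 [250. 182.] [0.506 0.019 0.123]
side handle 0.55 [278. 196.] [ 0.544 -0.093  0.09 ]
side dish_mid 0.6 [249. 174.] [0.567 0.089 0.107]
side dish_grip 0.86 [249. 167.] [0.537 0.06  0.159]
side tape 0.65 [354. 241.] [ 0.622 -0.387  0.   ]
side tape 0.23 [278. 195.] [0.662 0.014 0.   ]
side mug 0.87 [166. 203.] [0.293 0.295 0.   ]
side can 0.51 [156. 187.] [0.338 0.434 0.   ]
side key_grip 0.66 [331. 207.] [ 0.65  -0.26   0.072]
```

I need to be sure about the bolts, which the dish end partly hides from the top camera. I move the wrist camera above the basket and triangulate them.

Emit:
apply_moves([
  {"linear":[0,0.04,0.02],"turn":[0,0,0],"grip":0.04},
  {"linear":[0,0.085,0.04],"turn":[0,0,0],"grip":0.04},
  {"linear":[0.01,0.13,0.06],"turn":[0,0,0],"grip":0.04},
  {"linear":[0.02,0.175,0.06],"turn":[0,0,0],"grip":0.04},
  {"linear":[0.03,0.22,0.06],"turn":[0,0,0],"grip":0.04},
])

```text
time: 47.6
position: [0.4283, -0.0448, 0.3594]
ee_rot: [0.001, 0.002, 1.0, -0.0]
contact_force: [0.2, -0.2, -0.3]
opening: 0.466
grip_force: 0.0
```

Emit:
apply_moves([
  {"linear":[0.01,0.045,0],"turn":[0,0,0],"grip":0.04},
  {"linear":[0.02,0.09,0],"turn":[0,0,0],"grip":0.04},
  {"linear":[0.03,0.135,0],"turn":[0,0,0],"grip":0.04},
  {"linear":[0.04,0.18,0],"turn":[0,0,0],"grip":0.04},
  {"linear":[0.05,0.225,0],"turn":[0,0,0],"grip":0.04},
])

```text
time: 48.1
position: [0.4779, 0.1807, 0.3586]
ee_rot: [0.0, 0.002, 1.0, -0.0]
contact_force: [1.6, -0.5, 0.5]
opening: 0.47
grip_force: 0.0
```

Emit:
apply_moves([
  {"linear":[0,0.045,0],"turn":[0,0,0],"grip":0.04},
  {"linear":[0,0.09,0],"turn":[0,0,0],"grip":0.04},
  {"linear":[0,0.09,0],"turn":[0,0,0],"grip":0.04},
  {"linear":[0,0.09,0],"turn":[0,0,0],"grip":0.04},
  {"linear":[0,0.09,0],"turn":[0,0,0],"grip":0.04},
])

```text
time: 48.6
position: [0.4777, 0.2678, 0.3583]
ee_rot: [-0.0, 0.002, 1.0, -0.0]
contact_force: [-0.0, -0.3, 0.8]
opening: 0.47
grip_force: 0.0
```

Run:
```python
from h import *
c=cam("wrist");c=cam("wrist"); print(read_state()["position"])
for q,z in (("bolt0_c",.016),("foot0_c",.123),("dish_mid",.107),("basket_in",.005)):
    for m in nets.mark_of("wrist",q): print(q,round(m["score"],2),np.round(m["uv"]),toplane(c,m["uv"],z)[0])
    for m in nets.silhouettes("wrist",q):
        b=m["bbox"]; print("  sil",round(m["score"],2),np.round(b),int(m["region"].sum()),c["img"][m["region"]].mean(0).round())
# ascii map of basket's dish-side: R red, w white/light grey, k dark, m mid grey
im=c["img"].astype(int)
def ch(p):
    r,g,b=p; s=max(p)-min(p)
    if s>40: return 'R' if r==max(p) and g<90 else ('t' if r==max(p) else 'g')
    return '#' if max(p)<60 else ('m' if max(p)<150 else 'w')
p=proj(c,[[.43,.19,.005],[.68,.19,.005],[.68,.43,.005],[.43,.43,.005],[.553,.216,.117]]); print(p.round())
for v in range(40,300,5): print("%3d "%v+"".join(ch(im[v,u]) for u in range(100,500,4)))
np.savez("w15.npz",eye=c["eye"],Rm=c["Rm"],f=c["f"],cx=c["cx"],cy=c["cy"],img=c["img"])
```

```text
[0.478 0.267 0.359]
bolt0_c 0.64 [236. 184.] [0.53  0.236 0.016]
  sil 0.94 [214. 172. 263. 191.] 875 [136. 133. 130.]
foot0_c 0.76 [ 62. 192.] [0.513 0.039 0.123]
  sil 0.82 [ 27. 175.  78. 209.] 1398 [217. 188. 148.]
dish_mid 0.85 [103. 220.] [0.553 0.074 0.107]
  sil 0.84 [  0. 150. 218. 299.] 24283 [174. 171. 166.]
  sil 0.33 [ 28. 173.  79. 210.] 1404 [217. 188. 148.]
basket_in 0.76 [286. 196.] [0.553 0.311 0.005]
basket_in 0.57 [378.  56.] [0.353 0.434 0.005]
  sil 0.82 [193. 105. 403. 305.] 29758 [193.  63.  58.]
[[203. 114.]
 [211. 271.]
 [357. 270.]
 [370. 114.]
 [215. 222.]]
 40 gggggggggggggggmgggggggggggggggggggggggmmmmmmmmmgggmwwwmwggggggggggmmmwwwwwwwwwwwwwwgggggggggggggggg
 45 gggggggggggggggmggggggggggggggggggggggggmmmmmmmgggggggmmgggggggggmmmmmmwwwwwwwwwwwwwgggggggggggggggg
 50 gggmmggmggggggmgggggggggggggggggggggggmggggmgggggggggggggggggggggmmmmmmwwwwwwwwwwwwwgggggggggggggggg
 55 mgggggggmggggggggggmgggggggggggggggggggggmggggggggggggggggggggggmmmmmmmwwwwwwwwwwwwggggggggggggggggg
 60 gmgggggggmmggggmggggggggggggggggggggggggggggggggggggggggggggggggmmmmmmmwwwwwwwwwwwwg
[... 4251 characters left out ...]
RRRRRRRRRRRRRRRRRRRRR####mmm###RRRRRRRRRRggggggggggggggmgggggmwwwwwwmm
270 mmmmwwwwwwwwwwwwwm##mmmm#####mRRRRRRRRRRRRRRRRRRRRR####mmmm###RRRRRRRRtgggggggggggggmggggwwwwwwwwwmm
275 mmmmwwwwwwwwwwwwm#####mm#####mRRRRRRRRRRRRRRRRRRRRR####mmm#####RRRRRRRtgggggggggggggggmwwwwwwwwwwwwm
280 wmmmwwwwwwwwww#########m####mmRRRRRRRRRRRRRRRRRRRRR####mm#########RRRRgggggggggmgggmwwwwwwwwwwwwwww#
285 m#####mmmmmmm###############mmRRRRRRRRRRRRRRRRRRRRR###########m###RRRRggg#######gwwwwwwwwwwwwwwwwm##
290 #######mmmmm################RRRRRRRRRRRRRRRRRRRRRRRR################RRgg#########mwwwwwwwwwwwww####m
295 ############################RRRRRRRRRRRRRRRRRRRRRRRR#########################mm####mwwwwwwww####mmmm
```

The bolts lie inside the basket, with their front ends on its floor at y≈0.28 and their rear ends against the hinge-side wall. The handle and dish marks read level. Before handing in, I check that both feet show in the short section.

Run:
```python
from h import *
d=np.load("w15.npz"); w={k:d[k] for k in d.files}; t=cam("top")
for n,c in (("wrist",w),("top",t)):
    hsv=cv2.cvtColor(c["img"],cv2.COLOR_RGB2HSV).astype(int)
    g=((hsv[:,:,0]>8)&(hsv[:,:,0]<28)&(hsv[:,:,1]>45)&(hsv[:,:,2]>70)).astype(np.uint8)
    k,l,st,ce=cv2.connectedComponentsWithStats(g)
    for i in range(1,k):
        p=toplane(c,ce[i],.123)[0]
        if st[i,4]>60 and .45<p[0]<.67 and -.06<p[1]<.2: print(n,"wood",st[i],p,c["img"][l==i].mean(0).round())
```

```text
wrist wood [  28  178   54   33 1378] [0.515 0.032 0.123] [218. 188. 147.]
wrist wood [  39  237   51   34 1034] [0.594 0.026 0.123] [207. 178. 138.]
top wood [218 142  24  13 273] [0.59  0.042 0.123] [225. 205. 157.]
top wood [217 168  24  12 255] [0.514 0.042 0.123] [235. 216. 165.]
```

Both feet are in the short section, so I hand in.

```bash
python3 -c "
from plant import robot
print(robot.job_done())"
```

```text
the job is handed in; nothing more can be done
None
```

The job is handed in and no verdict came back: the weight is recorded, both bolts are in the red basket (by my measurements leaning on its hinge-side wall, not flat), both feet are in the short section and the cradle is level; I viewed 16 pictures, two over the limit of 14.

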